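# Needle test on the bench lever press

### The job

Slide the test bar along the channel of the needle press until the centre of its ringed mark sits right under the needle point. Then flip the safety catch outward, all the way down, so that it no longer blocks the hand lever, and pull the lever toward you to its stop, so that the needle presses on the bar inside the ring. Finish while still holding the lever at its stop, and leave the other things on the bench and on the press where they stand.

Things in the scene. Friction and masses are not known exactly. Their poses are not given: they have to be found in the camera images.
- press: Grey needle press, fixed. Origin on the bench straight under the needle; x along the channel to the back, y left, z up; yaw within 15 deg. Base x -170..100, y -115..65 mm, top z = 15 = floor of the channel along x between two 9 mm high rails at y = +-21.5 (each 10 wide). Head over it: x -28..97, y -30..30, z 100..155 mm, column behind; a sleeve round the needle reaches down to z = 84.
- test_bar: Loose aluminium bar 165 x 40 x 12 mm, 0.25 kg, in the channel (1.5 mm play each side), starting 15 to 40 mm too near the robot. Origin on its underside below the mark; x along its length to the back; it spans x -135..30 mm. A round upright grip post stands at x = -105, y = 0: 16 mm thick, top 44 mm above the bar's underside (59 above the bench), on a 22 mm wide foot 6 mm high.
- mark (a point): Centre of the ringed mark on the bar's top face (a small dot within a dark engraved ring of 10 mm inner diameter).
- needle_point (a point): Point of the steel needle under the head; at rest 42 mm above the bench, 15 mm above the bar's top, straight over the press origin. It goes straight down, 20 mm for the lever's full stroke; it is sprung, so that on the bar it gives way about 5 mm and presses with about 10 N.
- needle: The needle itself, 8 mm in diameter with a conical end; origin at its point.
- catch (a joint): Angle of the steel safety catch (50 g): 0 = standing upright before the lever and blocking it; it flips outward to the press's right (-y), moves with hardly any force, and once pushed past about 0.5 rad falls by its own weight to 1.75 rad, lying outward just below level. Hinge axis along press x at press y = -73.5, z = 129 mm.
- catch_tab (a point): Middle of the upper part of the catch's thumb tab, a plate 24 mm along press x, 7 mm thick in y; upright it is at press x = -25.5, y = -73.5, z = 191 mm, the tab's top 4 mm higher. Between tab and head (side y = -30, top z = 155 mm) is free space: a closed finger pair can go in above z = 160 and push the tab to -y.
- lever (a joint): Angle of the hand lever: 0 = at rest, leaning 0.2 rad to the back; grows as its grip is pulled towards the robot (press -x); its stop is at 0.7 rad, 0.5 rad forward of upright. A spring returns it: about 1.5 N at the grip at rest, 5 N at the stop with the needle on the bar. With the catch upright it moves only about 0.15 rad.
- lever_knob (a point): Centre of the black barrel grip at the lever's top end, 150 mm from the pivot: a cylinder 30 mm in diameter and 36 mm long, lying across, along the press's y, with flat ends that can be pinched, or its back hooked. At rest at press x = 55, y = -55, z = 267 mm, at the stop at x = -47, z = 252 mm. The steel rod below it is 12 mm in diameter.
- lever_pivot (a point): Pivot of the lever on the right side of the head, at press x = 25, y = -55, z = 120 mm; the hinge axis runs along the press's y.
- brass_weight: Bystander: small brass weight with a knob, 25 x 25 x 44 mm, standing on the base of the press at its right edge; origin at the centre of its underside. Loose.
- tape: Bystander: roll of tape lying flat, 90 mm in diameter, 18 mm high. Loose.
- beaker: Bystander: small clear beaker 67 x 70 x 63 mm. Loose.
- timer: Bystander: small timer, 52 x 60 x 19 mm. Loose.
- teal_jar: Bystander: round jar with a white cap, 66 mm in diameter, 107 mm high. Loose.
- dish: Bystander: glass dish 60 mm in diameter, 12 mm high. Loose.
There are look-alikes about, which are no part of the job. What is meant by the test_bar is not blue, and is the smaller of those in its own colour.

How it is judged:
By the outcome, as a careful person would: the job done as asked, in the order asked, and still so for the second after the job is handed in, while the arm keeps its last pose, push and grip.
It also fails if it takes over 64 s, if anything falls off the work surface, if the arm or the gripper's body presses on something with over 40 N, if the wrist force passes 120 N, or if a joint passes its speed limit or range.

### The arm

A 7-joint arm with a two-finger parallel gripper is mounted at the origin on a cart in front of the work surface, level with it; the furniture and walls round the work are solid. World frame = base frame: x ahead of the robot, y to its left, z up, the work surface at z = 0. Lengths are in m, angles in rad, forces in N, time in s.
With the tool pointing down it reaches from about 0.375 to 0.925 m from the base axis. Payload 3.1 kg.
Tool frame: the origin (TCP) lies midway between the tips of the shut fingers; the grasp point (between the pads) lies 19 mm behind it; z points along the fingers, y is the line along which they close (so a half turn about z gives the same grasp; the last joint's range is limited). The gripper opens to 85 mm and grips with 20 to 120 N. Pads are 22 mm wide; open, the fingers measure 114 mm over their backs; the gripper's body (76 mm by 85 mm) begins 54 mm behind the grasp point. The pads swing forward as they close: fully open they stand 13 mm farther back than shut.
Start: joints at [1.203, 0.383, 0.044, 1.598, -0.018, 1.161, -0.05], TCP at [0.173, -0.626, 0.203] pointing down, gripper open.
Joint ranges: [-2.61, 2.61], [-0.41, 2.15], [-1.48, 1.57], [0, 2.5], [-1.57, 4.71], [0.05, 1.97], [-2.85, 2.85]. Speed limits (rad/s): [2.79, 2.79, 3.14, 3.14, 3.14, 3.14, 3.14].

### API

Orientations are given as a unit quaternion [x, y, z, w].
In Python, from station import robot gives the robot as it stands. The module is installed in compiled form; this text tells all that it offers.
- The arm moves only by the tool arm_command, never from a script. Its argument "rows" is a list of rows, each a list of 2 entries, a list of its own where there are three numbers: the shift along the tool's x, y, z as a fraction of full scale, then the turn, a rotation vector about the tool's x, y, z as a fraction of full scale. A call has 1 to 20 rows; each row shifts and turns the commanded pose from where the row before left it, along the tool's axes as they then stand; what a row does not reach is not made up. Full scale, the value 1, is 0.3 m for a shift and 30 degrees for a turn. A row lasts 1/8 s, in which the tool goes at most 62.5 mm and 10.7 degrees, less where a joint would pass 70% of its speed; a pose out of reach is approached as far as the arm can. A call with a number of a shift or a turn outside -1 to 1 is refused whole. A call with a gripper value outside its range is refused whole. "fingers" is the opening, from -1 (shut) to 1 (fully open), set as the call begins (left out, the last holds). The fingers move at their own pace and stop on an object; "grip_force" is the grip in N (left out, the last holds). Time passes only in rows, so rows that do not move let the fingers close. It gives the time, the measured TCP pose, the force, the opening and the grip force at its end, in the units of the state.
- robot.observe(): the state, without advancing time (a new reading comes with each control period).
- robot.capture(name): name is "scene" or "top"; returns the picture (480x640x3 uint8, red, green, blue); there is no depth.
- robot.camera_info(name): a dict with "mtx" (3x3 intrinsics, pixels), "origin" and "rotation" of the camera in the world. Camera axes: x right, y down, z forward; pixel columns grow to the right and rows downward; lengths in m; the calibration is good to about 2 mm. A picture is of the moment at which its call begins. camera_info takes no time and is no camera call.
- robot.sign_off(): hands the job in; it is judged then, once.
The state is a dict: "time": time; "q": joint angles; "joint_velocities": joint speeds; "joint_torque": joint torques, N m; "eef_pos": TCP position; "orientation": TCP orientation; "force": force on the tool from outside, world axes, zero at the start; "torque": the same for the moment, N m; "opening": finger opening in m; "grasp_force": force on a finger pad.
Only numpy, scipy, OpenCV 4.12 (cv2) and the standard library are available. Lean on these libraries where they do the work, as an engineer would, in place of code of your own. Each camera call takes 0.05 s, during which the arm holds its last target. There are 200 camera calls.

## Working session

There is one attempt and no reset: what is moved stays moved. The work goes in short steps, Python scripts to look and compute and a tool call to move; the robot and the scene stay as the last step left them, time stands still between calls to the robot, and variables do not carry over. Pictures are saved under pics/ and viewed, at most 10 in all, crops included, and the job is handed in when it is done.

Besides the shell and the picture viewer there is one more tool, called after ">>>" as name([rows], argument=value, ...), one row to a line, values as JSON. arm_command: Moves the arm, as the interface text tells. Shift numbers are shares of 0.3 m and turn numbers shares of 30 degrees, none past 1 either way. Its arguments: {"type":"object","properties":{"rows":{"type":"array"},"fingers":{"type":"number"},"grip_force":{"type":"number"}},"required":["rows"]}

```bash
mkdir -p pics
python3 - <<'E'
from station import robot
import cv2
for n in("scene","top"):
    im=robot.capture(n); cv2.imwrite(f"pics/{n}0.png",im[:,:,::-1])
    c=robot.camera_info(n); print(n,c)
s=robot.observe(); print(s["time"],s["eef_pos"],s["orientation"],s["opening"],s["force"])
E
```

```text
scene {'mtx': array([[580.31684145,   0.        , 324.34374565],
       [  0.        , 580.31684145, 236.94508799],
       [  0.        ,   0.        ,   1.        ]]), 'origin': array([-0.82650495, -0.59269972,  1.04597735]), 'rotation': array([ 0.73503723, -0.45413642,  0.25732998, -0.43273741])}
top {'mtx': array([[539.00599773,   0.        , 318.19703689],
       [  0.        , 539.00599773, 239.38723794],
       [  0.        ,   0.        ,   1.        ]]), 'origin': array([0.31083211, 0.10195887, 1.60425261]), 'rotation': array([-0.70250137,  0.70759803, -0.04568376,  0.06090847])}
0.1 [ 0.1730005  -0.62561422  0.20221707] [ 9.90910741e-01  1.34515917e-01 -2.00205087e-04 -1.15346304e-03] 0.08517645909325253 [ 1.71736163 -0.17067126 -0.34977455]
```

View pics/scene0.png

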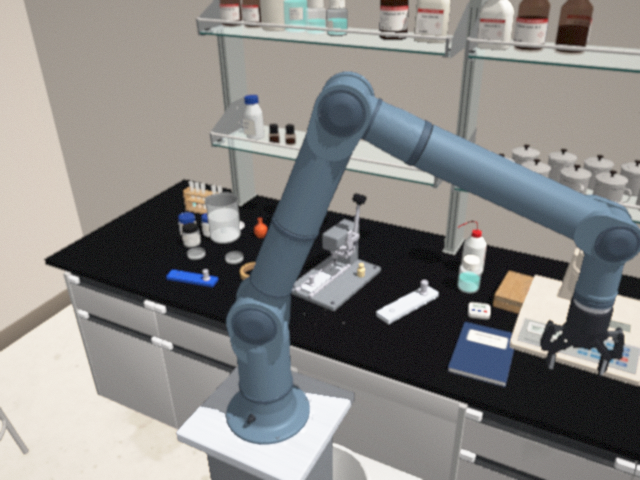

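View pics/top0.png

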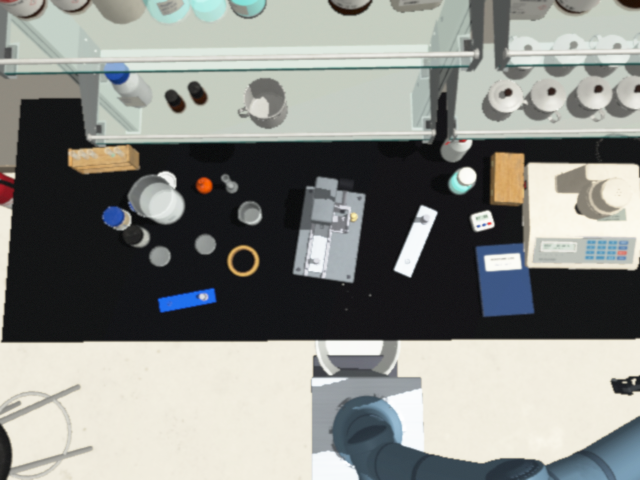

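The top view shows three candidate bars: the blue one at (187,300), a larger loose aluminium one at (416,240), and the aluminium one in the press channel at about (316,250). By the description it is the one in the channel. I'll check that in close crops.

```bash
cat > h.py <<'E'
import numpy as np, cv2
from scipy.spatial.transform import Rotation as R
from station import robot
class Cam:
    def __init__(s,n):
        c=robot.camera_info(n); s.K=c["mtx"]; s.o=c["origin"]; s.R=R.from_quat(c["rotation"]).as_matrix()
    def proj(s,P):
        p=(np.atleast_2d(P)-s.o)@s.R@s.K.T; return p[:,:2]/p[:,2:]
    def ray(s,uv):
        d=s.R@np.linalg.solve(s.K,[*uv,1]); return d/np.linalg.norm(d)
    def at(s,uv,z):
        d=s.ray(uv); return s.o+d*(z-s.o[2])/d[2]
def crop(n,x0,y0,x1,y1,k,name,N=4):
    im=np.mean([robot.capture(n)[y0:y1,x0:x1].astype(float) for _ in range(N)],0)
    im=cv2.resize(np.clip(im,0,255).astype(np.uint8),None,fx=k,fy=k,interpolation=cv2.INTER_CUBIC)
    cv2.imwrite(name,im[:,:,::-1])
E
python3 - <<'E'
from h import *
crop("top",285,170,385,290,5,"pics/t1.png")
crop("scene",285,185,395,310,4.8,"pics/s1.png")
t=Cam("top"); s=Cam("scene"); print(t.proj([[0,0,0],[.5,0,0]]),s.proj([0,0,0]),t.R)
E
```

```text
[[366.94060832 431.38058682]
 [363.73668856 257.13997185]] [[267.57692875 410.37188991]] [[-0.00556397 -0.98861212  0.15038325]
 [-0.99974223  0.00880964  0.02092509]
 [-0.02201162 -0.15022806 -0.9884063 ]]
```

View pics/t1.png

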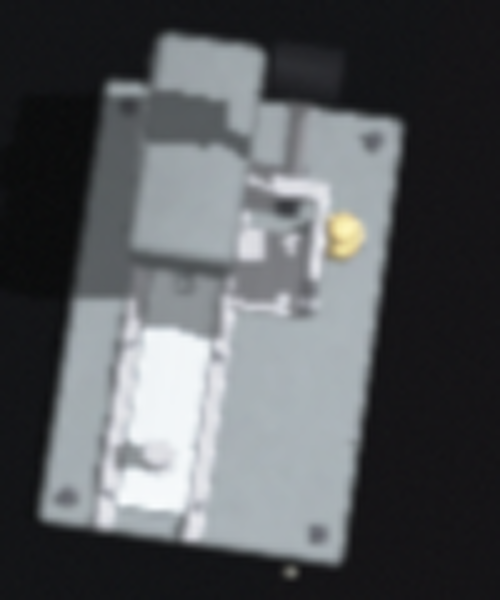

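View pics/s1.png

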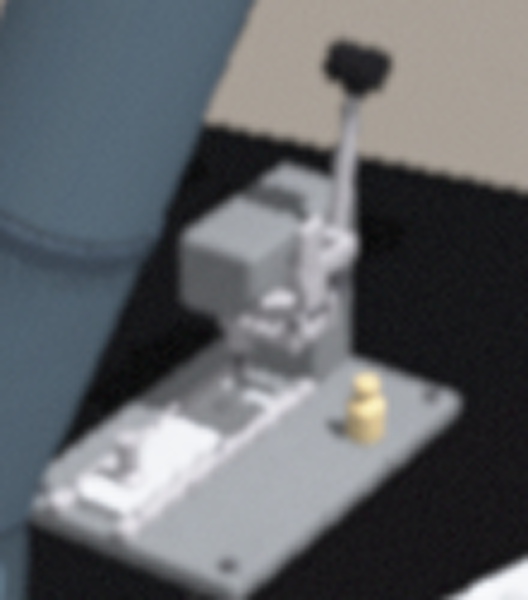

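The top crop shows base corners at crop px FL(40,520), FR(342,565), BR(405,120) and BL(107,80), the ring at about (183,280), and the post top at about (157,453). The knob is at (308,70). The scene crop shows the knob at (357,67), the base's right-back corner at (462,400), and the post top at about (128,450). The bar in the channel is the test bar.

```bash
cat > fit.py <<'E'
from h import *
from scipy.optimize import least_squares
t=Cam("top"); s=Cam("scene")
def tc(p): return (np.array(p,float)+.5)/5-.5+[285,170]
def sc(p): return (np.array(p,float)+.5)/4.8-.5+[285,185]
C=np.array([[-170,65,15],[-170,-115,15],[100,-115,15],[100,65,15.]])/1e3
T=tc([[40,520],[342,565],[405,120],[107,80]])
def W(p,P): return R.from_euler('z',p[2]).apply(P)+[p[0],p[1],0]
f=lambda p:(t.proj(W(p,C))-T).ravel()
r=least_squares(f,[.5,.1,0.]); p=r.x
if __name__=="__main__":
    print("press",p,np.round(r.fun,2))
    def tri(a,b):
        d1,d2=t.ray(a),s.ray(b); k=np.linalg.lstsq(np.c_[d1,-d2],s.o-t.o,rcond=None)[0]
        A=t.o+k[0]*d1;B=s.o+k[1]*d2; return (A+B)/2,np.linalg.norm(A-B)
    inv=lambda P:R.from_euler('z',-p[2]).apply(P-[p[0],p[1],0])
    for n,a,b in(("knob",(308,70),(357,67)),("post",(157,453),(128,450)),("BR",(405,120),(462,400))):
        X,e=tri(tc(a),sc(b)); print(n,X,inv(X)*1e3,e)
    print("ring",inv(t.at(tc((183,280)),.027))*1e3,"posttop",inv(t.at(tc((157,453)),.059))*1e3, "knob@z267",inv(t.at(tc((308,70)),.267))*1e3)
    for c in((118,503),(188,513)): print("bar end",inv(t.at(tc(c),.027))*1e3)
E
python3 fit.py
```

```text
press [ 0.60910192  0.12170909 -0.15239052] [ 0.05  0.01  0.01 -0.18 -0.34  0.18  0.29  0.01]
knob [0.65802906 0.05839992 0.263676  ] [ 57.97053942 -55.14827562 263.67600225] 0.00087150009713206
post [0.48690265 0.14127076 0.04673203] [-123.75259242    0.78494798   46.73202914] 0.000906311913786692
BR [ 0.69271226 -0.00871916  0.00817997] [ 102.44057181 -116.22455741    8.17996553] 0.000160321136625257
ring [-17.4174226    1.86214012  27.        ] posttop [-125.36239613    0.61559176   59.        ] knob@z267 [ 57.37625674 -55.51693888 267.        ]
bar end [-154.41704051   20.30484586   27.        ]
bar end [-154.30654047  -21.23002469   27.        ]
```

The measurements agree: knob at press (57,-55,265), bar end, post and ring all putting the bar about 19–20 mm short, yaw -8.7°. Next I'll work out the moves and check the shelf clearance.

```bash
cat > go.py <<'E'
import sys
from fit import *
def plan(wps,yaw_y=None,st=None):
    st=st or robot.observe(); P=np.array(st["eef_pos"]); Q=R.from_quat(st["orientation"])
    print("t",st["time"],"tcp press",np.round((R.from_euler('z',-p[2]).apply(P-[p[0],p[1],0]))*1e3,1),"F",np.round(st["force"],1),"open",round(st["opening"],4),"yhead",np.degrees(np.arctan2(*Q.as_matrix()[1::-1,1])))
    if yaw_y is not None:
        z=np.array([0,0,-1.]); y=np.array([np.cos(yaw_y),np.sin(yaw_y),0]); T=R.from_matrix(np.c_[np.cross(y,z),y,z])
        rv=(Q.inv()*T).as_rotvec(degrees=True)/30; print("turn total",np.round(rv,3),"rows",np.ceil(np.linalg.norm(rv)*30/10.7)); Q=T
    for w in wps:
        w=W(p,np.array(w,float)/1e3); d=Q.inv().apply(w-P)/.3; print("shift total",np.round(d,4),"rows>=",np.ceil(np.linalg.norm(d)*300/62.5),"world",np.round(w,3)); P=w
E
python3 - <<'E'
from go import *
st=robot.observe(); d1,d2=t.ray((430,138)),s.ray((437,180)); k=np.linalg.lstsq(np.c_[d1,-d2],s.o-t.o,rcond=None)[0]; print("shelf",t.o+k[0]*d1,s.o+k[1]*d2)
inv=lambda P:R.from_euler('z',-p[2]).apply(P-[p[0],p[1],0])*1e3
a=np.array([.173,-.626,.3]); b=np.array([.45,-.25,.3])
plan([inv(a),inv(b)])
plan([inv(a),inv(b),(-124.5,0,250),(-124.5,0,80)],p[2])
plan([inv(a),inv(b),(-124.5,0,250),(-124.5,0,80)],p[2]+np.pi)
E
```

```text
shelf [ 0.75569762 -0.14769392  0.32387054] [ 0.75812769 -0.15328639  0.3258053 ]
t 0.5 tcp press [-317.2 -805.7  203.5] F [-0.6 -0.6  0.2] open 0.0853 yhead -74.54001680058192
shift total [-0.0004 -0.0017 -0.3218] rows>= 2.0 world [ 0.173 -0.626  0.3  ]
shift total [ 1.224e+00 -9.619e-01  1.000e-04] rows>= 8.0 world [ 0.45 -0.25  0.3 ]
t 0.5 tcp press [-317.2 -805.7  203.5] F [-0.6 -0.6  0.2] open 0.0853 yhead -74.54001680058192
turn total [-0.    -0.    -2.194] rows 7.0
shift total [ 0.0014 -0.0011 -0.3218] rows>= 2.0 world [ 0.173 -0.626  0.3  ]
shift total [1.379  0.7224 0.    ] rows>= 8.0 world [ 0.45 -0.25  0.3 ]
shift total [ 1.3052 -0.0789  0.1667] rows>= 7.0 world [0.486 0.141 0.25 ]
shift total [0.     0.     0.5667] rows>= 3.0 world [0.486 0.141 0.08 ]
t 0.5 tcp press [-317.2 -805.7  203.5] F [-0.6 -0.6  0.2] open 0.0853 yhead -74.54001680058192
turn total [-0.     0.     3.806] rows 11.0
shift total [-0.0014  0.0011 -0.3218] rows>= 2.0 world [ 0.173 -0.626  0.3  ]
shift total [-1.379  -0.7224  0.    ] rows>= 8.0 world [ 0.45 -0.25  0.3 ]
shift total [-1.3052  0.0789  0.1667] rows>= 7.0 world [0.486 0.141 0.25 ]
shift total [0.     0.     0.5667] rows>= 3.0 world [0.486 0.141 0.08 ]
```

>>> arm_command([
  [[0,0,-0.16],[0,0,0]],
  [[0,0,-0.16],[0,0,0]],
  [[0,0,0],[0,0,-0.275]],
  [[0,0,0],[0,0,-0.275]],
  [[0,0,0],[0,0,-0.275]],
  [[0,0,0],[0,0,-0.275]],
  [[0,0,0],[0,0,-0.275]],
  [[0,0,0],[0,0,-0.275]],
  [[0,0,0],[0,0,-0.275]],
  [[0,0,0],[0,0,-0.27]],
  [[0.138,0.072,0],[0,0,0]],
  [[0.138,0.072,0],[0,0,0]],
  [[0.138,0.072,0],[0,0,0]],
  [[0.138,0.072,0],[0,0,0]],
  [[0.138,0.072,0],[0,0,0]],
  [[0.138,0.072,0],[0,0,0]],
  [[0.138,0.072,0],[0,0,0]],
  [[0.138,0.072,0],[0,0,0]],
  [[0.138,0.072,0],[0,0,0]],
  [[0.138,0.072,0],[0,0,0]],
])

```text
time: 3.0
eef_pos: [0.4501, -0.2487, 0.2999]
orientation: [0.759, 0.651, -0.0, 0.001]
force: [0.3, -0.6, -0.3]
opening: 0.0853
grasp_force: 0.0
```

```bash
python3 -c "
from go import *
plan([(-124.5,0,250),(-124.5,0,90)],p[2])"
```

```text
t 3.0 tcp press [-101.  -390.3  299.9] F [ 0.3 -0.6 -0.3] open 0.0853 yhead -8.706276031095072
turn total [0.002 0.001 0.001] rows 1.0
shift total [ 1.301  -0.0785  0.1662] rows>= 7.0 world [0.486 0.141 0.25 ]
shift total [0.     0.     0.5333] rows>= 3.0 world [0.486 0.141 0.09 ]
```

Tracking is accurate. I'll go above the post, come down, and look from the scene camera before closing.

>>> arm_command([
  [[0.13,-0.0078,0.0166],[0,0,0]],
  [[0.13,-0.0078,0.0166],[0,0,0]],
  [[0.13,-0.0078,0.0166],[0,0,0]],
  [[0.13,-0.0078,0.0166],[0,0,0]],
  [[0.13,-0.0078,0.0166],[0,0,0]],
  [[0.13,-0.0078,0.0166],[0,0,0]],
  [[0.13,-0.0078,0.0166],[0,0,0]],
  [[0.13,-0.0078,0.0166],[0,0,0]],
  [[0.13,-0.0078,0.0166],[0,0,0]],
  [[0.13,-0.0078,0.0166],[0,0,0]],
  [[0,0,0.133],[0,0,0]],
  [[0,0,0.133],[0,0,0]],
  [[0,0,0.133],[0,0,0]],
  [[0,0,0.133],[0,0,0]],
  [[0,0,0],[0,0,0]],
])

```text
time: 4.88
eef_pos: [0.482, 0.138, 0.0873]
orientation: [0.759, 0.652, -0.003, -0.002]
force: [0.2, 0.3, -0.7]
opening: 0.0853
grasp_force: 0.0
```

Run:
```python
from go import *
plan([(-124.5,0,90),(-124.5,0,36)],p[2])
crop("top",285,170,385,290,5,"pics/t2.png"); crop("scene",285,185,395,310,4.8,"pics/s2.png")
a=cv2.imread("pics/t2.png");b=cv2.imread("pics/s2.png")
cv2.imwrite("pics/c2.png",np.hstack([cv2.resize(a,(400,480)),cv2.resize(b,(400,480))]))
```

```text
t 4.875 tcp press [-128.1   -3.2   87.3] F [ 0.2  0.3 -0.7] open 0.0853 yhead -8.683550245290183
turn total [-0.014  0.005  0.002] rows 1.0
shift total [ 0.0106  0.012  -0.0089] rows>= 1.0 world [0.486 0.141 0.09 ]
shift total [0.   0.   0.18] rows>= 1.0 world [0.486 0.141 0.036]
```

View pics/c2.png

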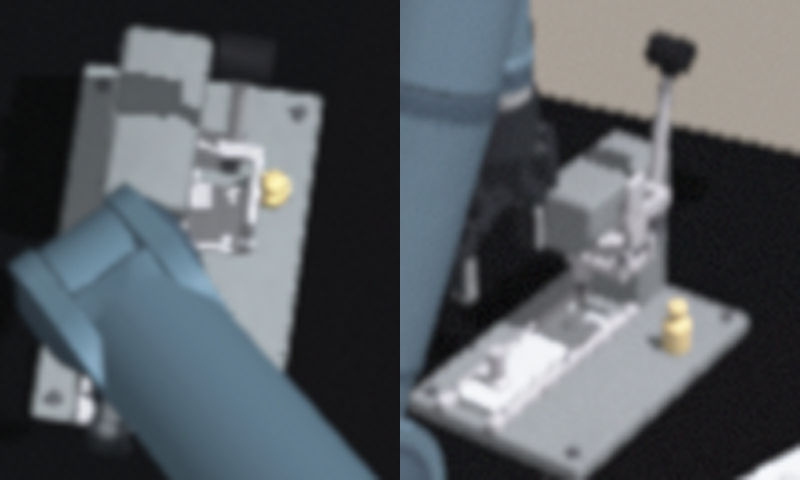

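The scene crop shows the open fingers straddling the line above the post (post at about (495,365)), well aligned and clear of the head. I'll correct the small offset and go down.

>>> arm_command([
  [[0.0106,0.012,0],[-0.014,0.005,0.002]],
  [[0,0,0.05],[0,0,0]],
  [[0,0,0.05],[0,0,0]],
  [[0,0,0.03],[0,0,0]],
  [[0,0,0.03],[0,0,0]],
  [[0,0,0],[0,0,0]],
  [[0,0,0],[0,0,0]],
])

```text
time: 6.15
eef_pos: [0.4898, 0.1421, 0.0423]
orientation: [0.759, 0.651, 0.004, 0.002]
force: [0.6, -0.3, 0.4]
opening: 0.0856
grasp_force: 0.0
```

Run:
```python
from go import *
plan([(-124.5,0,37)],p[2])
```

```text
t 6.15 tcp press [-121.     2.    42.3] F [ 0.6 -0.3  0.4] open 0.0856 yhead -8.747152177509633
turn total [ 0.015 -0.006 -0.001] rows 1.0
shift total [-0.0068 -0.0117  0.0176] rows>= 1.0 world [0.486 0.141 0.037]
```

>>> arm_command([
  [[-0.0068,-0.0117,0.009],[0.015,-0.006,0]],
  [[0,0,0.009],[0,0,0]],
  [[0,0,0],[0,0,0]],
  [[0,0,0],[0,0,0]],
  [[0,0,0],[0,0,0]],
  [[0,0,0],[0,0,0]],
])

```text
time: 6.9
eef_pos: [0.4858, 0.1404, 0.0367]
orientation: [0.759, 0.651, -0.0, -0.0]
force: [0.4, 0.9, -0.4]
opening: 0.0854
grasp_force: 0.0
```

>>> arm_command([
  [[0,0,0],[0,0,0]],
  [[0,0,0],[0,0,0]],
  [[0,0,0],[0,0,0]],
  [[0,0,0],[0,0,0]],
  [[0,0,0],[0,0,0]],
  [[0,0,0],[0,0,0]],
  [[0,0,0],[0,0,0]],
  [[0,0,0],[0,0,0]],
], fingers=-1, grip_force=30)

```text
time: 7.9
eef_pos: [0.4858, 0.1404, 0.0367]
orientation: [0.759, 0.651, -0.0, -0.0]
force: [0.3, -0.8, -0.8]
opening: 0.0001
grasp_force: 0.0
```

Run:
```python
from go import *
plan([(-105,0,37)],p[2])
```

```text
t 7.9 tcp press [-124.7   -0.3   36.7] F [ 0.3 -0.8 -0.8] open 0.0001 yhead -8.748098123048873
turn total [-0.001  0.001 -0.001] rows 1.0
shift total [ 0.0009  0.0658 -0.0011] rows>= 1.0 world [0.505 0.138 0.037]
```

Closed to zero: the post isn't between the fingers. I'll look.

Run:
```python
from go import *
crop("scene",285,225,385,315,7.5,"pics/s3.png",3)
crop("top",285,170,385,290,5,"pics/t3.png",2)
q=s.proj(np.vstack([robot.observe()["eef_pos"],W(p,np.array([[-124.5,0,59],[-19.5,0,27],[-170,65,15],[-170,-115,15],[100,-115,15]])/1e3)]))
print((q-[285,225]+.5)*7.5-.5)
```

```text
[[200.3953479  425.6520312 ]
 [198.84796343 380.07659845]
 [346.58774004 331.91404421]
 [ 11.70126675 469.17313285]
 [364.65131326 615.70165951]
 [717.22642234 313.8460512 ]]
```

View pics/s3.png

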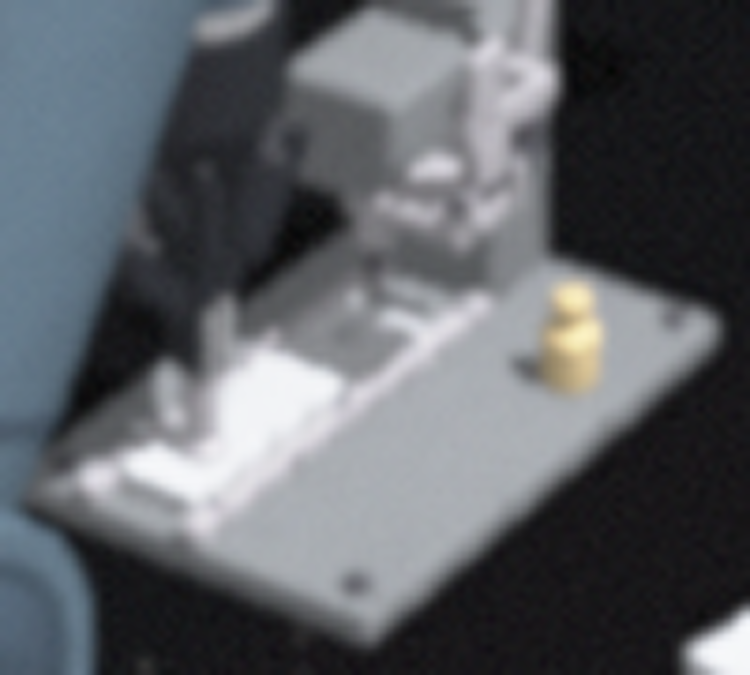

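The crop shows a light cylinder at about (170,395), left of the shut fingers (tips at about (205,435)). The bar end hasn't moved. I'll compare before and after, enlarged.

Run:
```python
from go import *
n=np.mean([robot.capture("scene").astype(float) for _ in range(6)],0)[:,:,::-1].clip(0,255).astype(np.uint8)
cv2.imwrite("pics/now.png",n)
b=cv2.imread("pics/scene0.png"); o=[cv2.resize(i[255:305,290:332],(400,476),interpolation=cv2.INTER_CUBIC) for i in(b,n)]
cv2.imwrite("pics/c4.png",np.hstack(o))
def q(P): return np.round((s.proj(W(p,np.array(P)/1e3))-[290,255]+.5)*9.52-.5)
print(q([[-124.5,0,59],[-124.5,0,33],[-124.5,0,27],[-124.5,0,37]]), robot.observe()["opening"])
```

```text
[[205. 197.]
 [207. 264.]
 [207. 279.]
 [207. 253.]] -6.138447224365196e-05
```

View pics/c4.png

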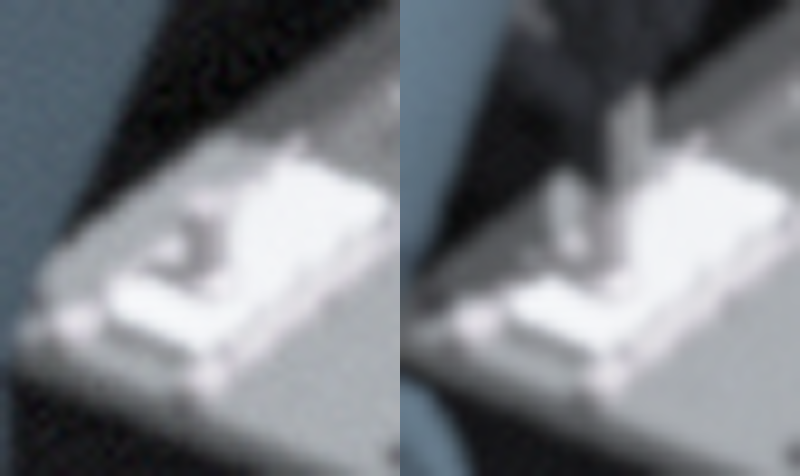

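Compared with before, the finger backs sit on either side of the post's place, about 45 mm apart, which is 29 mm of fingers plus a 16 mm post. That contradicts the "opening 0" reading, so I'll test with a small +x move (tool +y).

>>> arm_command([
  [[0,0.01,0],[0,0,0]],
  [[0,0.01,0],[0,0,0]],
  [[0,0.01,0],[0,0,0]],
  [[0,0,0],[0,0,0]],
  [[0,0,0],[0,0,0]],
  [[0,0,0],[0,0,0]],
])

```text
time: 9.2
eef_pos: [0.4945, 0.1391, 0.0366]
orientation: [0.759, 0.651, -0.0, -0.0]
force: [1.0, 0.8, -0.1]
opening: 0.0001
grasp_force: 0.0
```

Run:
```python
from go import *
plan([(-105,0,37)],p[2]); st=robot.observe(); print(st["grasp_force"],st["opening"])
n=np.mean([robot.capture("scene").astype(float) for _ in range(6)],0)[:,:,::-1].clip(0,255).astype(np.uint8)
b=cv2.imread("pics/now.png")
# bar shift along image by phase correlation of near end patch
g=lambda i:cv2.cvtColor(i,cv2.COLOR_BGR2GRAY).astype(np.float32)
for nm,(x0,y0,x1,y1) in {"end":(298,282,314,297),"far":(316,266,332,282)}.items():
    tpl=g(b)[y0:y1,x0:x1]; m=cv2.matchTemplate(g(n)[y0-12:y1+12,x0-12:x1+12],tpl,cv2.TM_CCOEFF_NORMED); print(nm,cv2.minMaxLoc(m))
print("expected px for 9mm",s.proj(W(p,np.array([[-115.,0,27]])/1e3))-s.proj(W(p,np.array([[-124.,0,27]])/1e3)))
o=[cv2.resize(i[255:305,290:332],(400,476),interpolation=cv2.INTER_CUBIC) for i in(b,n)]
cv2.imwrite("pics/c5.png",np.hstack(o))
```

```text
t 9.2 tcp press [-115.9   -0.2   36.6] F [ 1.   0.8 -0.1] open 0.0001 yhead -8.738613743675817
turn total [-0.001  0.001 -0.   ] rows 1.0
shift total [ 0.0008  0.0363 -0.0013] rows>= 1.0 world [0.505 0.138 0.037]
0.0 5.875111216262983e-05
end (-0.4987904727458954, 0.9821237325668335, (1, 24), (12, 12))
far (-0.5913490056991577, 0.9936589002609253, (17, 24), (12, 12))
expected px for 9mm [[ 1.72664565 -1.33401224]]
```

View pics/c5.png

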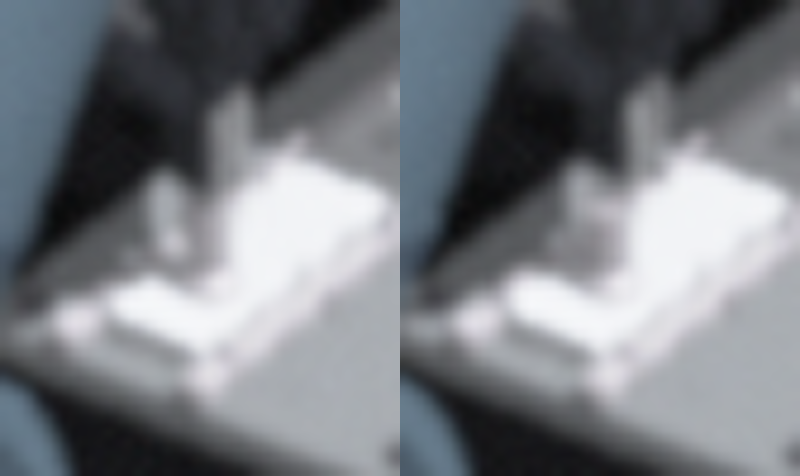

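The fingers moved 9 mm and the bar didn't follow, so they missed the post. I'll check how the reported TCP projects against the seen fingers, in one composite.

Run:
```python
from go import *
def cr(i,x0,y0,w,h,k,pts):
    o=cv2.resize(i[y0:y0+h,x0:x0+w],(w*k,h*k),interpolation=cv2.INTER_CUBIC)
    for (u,v),c in pts: cv2.drawMarker(o,(int((u-x0+.5)*k),int((v-y0+.5)*k)),c,cv2.MARKER_CROSS,12,1)
    return o
Rd,G,B=(0,0,255),(0,255,0),(255,0,0)
b=cv2.imread("pics/scene0.png"); P0=np.array([.173,-.626,.203]); 
u0=s.proj(P0)[0]; u0b=s.proj(P0+[0,0,.1])[0]; print(u0,u0b)
st=robot.observe(); P=st["eef_pos"]
n=np.mean([robot.capture("scene").astype(float) for _ in range(6)],0)[:,:,::-1].clip(0,255).astype(np.uint8)
T=np.mean([robot.capture("top").astype(float) for _ in range(6)],0)[:,:,::-1].clip(0,255).astype(np.uint8)
C1=cr(b,int(u0[0])-40,int(u0[1])-50,80,75,4,[(u0,Rd),(u0b,G)])           #320x300
post=W(p,np.array([[-124.5,0,59],[-124.5,0,27]])/1e3)
N=cr(n,285,215,60,75,8,[(s.proj(P)[0],Rd),(s.proj(P+[0,0,.1])[0],G)]+[(x,B) for x in s.proj(post)]) #480x600
C2=cr(T,285,220,80,75,4,[(t.proj(P)[0],Rd),(t.proj(P+[0,0,.1])[0],G)]+[(x,B) for x in t.proj(post)])
cv2.imwrite("pics/c6.png",np.hstack([np.vstack([C1,C2]),N]))
```

```text
[570.15693347 383.21554774] [580.1790909  344.71559972]
```

View pics/c6.png

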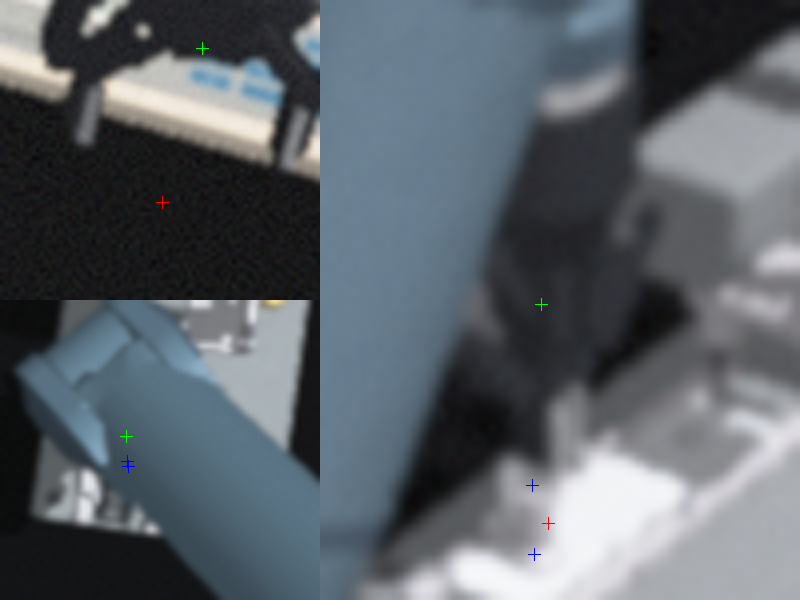

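Top-left crop: the start fingertips at (85,140) and (290,165) average well above the projected TCP (162,202). Right crop: the shut tips at about (570,460), against the TCP marker at (548,523). The real tips therefore look about 25 mm higher than reported, or displaced horizontally. I'll use the first top picture to decide which.

Run:
```python
from go import *
b=cv2.imread("pics/top0.png")
print(b[368:400,606:640].mean(2).astype(int)[:, :])
P0=np.array([.173,-.6256,.2022]); y=np.array([.2666,-.9638,0])
for dz in(.013,.04):
    print(t.proj([P0+[0,0,dz],P0-.0425*y+[0,0,dz],P0-.057*y+[0,0,dz]]))
```

```text
[[236 236 235 ... 234 234 234]
 [236 236 235 ... 234 234 233]
 [235 235 235 ... 234 234 234]
 ...
 [236 235 235 ... 235 235 235]
 [236 235 236 ... 235 235 235]
 [235 236 236 ... 235 235 235]]
[[624.07004274 375.86360667]
 [607.76961524 380.61436954]
 [602.20356488 382.23659603]]
[[630.05525849 376.97467817]
 [613.42649726 381.82298052]
 [607.7482336  383.47854215]]
```

Run:
```python
from go import *
b=cv2.imread("pics/top0.png"); g=b.mean(2)
for r in range(370,398,1):
    print(r,''.join('#' if v<70 else '+' if v<140 else '.' if v<210 else ' ' for v in g[r,600:640]))
L=(550.75,368.25)
for u in((613,384),(617,384)):
    d1,d2=t.ray(u),s.ray(L); k=np.linalg.lstsq(np.c_[d1,-d2],s.o-t.o,rcond=None)[0]; A=t.o+k[0]*d1;B=s.o+k[1]*d2; print(A,B)
P0=np.array([.173,-.6256,.2022]); y=np.array([.2666,-.9638,0]); print("expected left tip",P0-.05*y+[0,0,.013],"right",P0+.05*y+[0,0,.013])
st=robot.observe(); print(st["eef_pos"],st["q"],st["joint_torque"])
```

```text
370                                         
371                                         
372                                         
373                                         
374                                         
375                                      ...
376                             .++++++++++#
377                            .+###########
378            ..+... ..... ..++#####+++####
379            .++++++++++++++#####++...+###
380           .++++++##############+.  .+###
381           .+##########+++++####+. .+####
382           .+##########+....+###+. .+####
383           .+##########+++++####+...+####
384           ..####################+..+####
385            .+####################+++####
386            .+###########################
387             .###########################
388             .+###############+##########
389             .+##############+++#########
390              .###############++##+######
391              .+#################++......
392               .+################+.      
393               .....+++##########+.      
394                     ......+++#++..      
395                            .....        
396                                         
397                                         
[ 0.15625826 -0.5843925   0.23976537] [ 0.15638606 -0.58472456  0.23991792]
[ 0.1568022  -0.59142714  0.24482966] [ 0.15419409 -0.58474235  0.24171553]
expected left tip [ 0.15967 -0.57741  0.2152 ] right [ 0.18633 -0.67379  0.2152 ]
[0.49465998 0.13901818 0.03665556] [ 0.26325991  0.45485822 -0.71470033  2.0174892   0.40754029  0.81371007
 -0.84005141] [ 2.10063727e-04 -3.40886807e+01 -6.56462565e+00 -1.81678480e+01
  7.99616624e-03  4.01405632e-03 -1.86502973e-05]
```

Triangulation puts the real tips about 25 mm above the reported TCP, while horizontally they agree. The fingers must have closed just above the post, so the reported tool length is off. I'll calibrate it by gently touching the bar's top (z = 27) with the shut fingers.

>>> arm_command([
  [[0,0.06,0],[0,0,0]],
  [[0,0.06,0],[0,0,0]],
  [[0,0,0.03],[0,0,0]],
  [[0,0,0.03],[0,0,0]],
  [[0,0,0],[0,0,0]],
  [[0,0,0],[0,0,0]],
  [[0,0,0],[0,0,0]],
])

```text
time: 10.98
eef_pos: [0.519, 0.1357, 0.0148]
orientation: [0.757, 0.653, -0.008, -0.006]
force: [-11.2, 3.8, -2.8]
opening: -0.0
grasp_force: 0.0
```

>>> arm_command([
  [[0,0,0.01],[0,0,0]],
  [[0,0,0.01],[0,0,0]],
  [[0,0,0],[0,0,0]],
  [[0,0,0],[0,0,0]],
])

```text
time: 11.48
eef_pos: [0.519, 0.1355, 0.0093]
orientation: [0.757, 0.653, -0.008, -0.005]
force: [-14.8, 2.3, -0.1]
opening: 0.0002
grasp_force: 0.0
```

Before touching down, the gripper's linkage met something ahead, probably the head's front, at 15 N. With the fingers closing along x it sticks out too far. I'll back off, lift, return over the post, and turn so the fingers close along press y.

>>> arm_command([
  [[0,-0.02,0],[0,0,0]],
  [[0,-0.02,0],[0,0,0]],
  [[0,0,-0.1],[0,0,0]],
  [[0,0,-0.1],[0,0,0]],
  [[0,-0.07,-0.02],[0,0,0]],
  [[0,-0.07,0],[0,0,0]],
  [[0,0,0],[0,0,-0.3]],
  [[0,0,0],[0,0,-0.3]],
  [[0,0,0],[0,0,-0.3]],
  [[0,0,0],[0,0,-0.3]],
  [[0,0,0],[0,0,-0.3]],
  [[0,0,0],[0,0,-0.3]],
  [[0,0,0],[0,0,-0.3]],
  [[0,0,0],[0,0,-0.3]],
  [[0,0,0],[0,0,-0.3]],
  [[0,0,0],[0,0,-0.3]],
  [[0,0,0],[0,0,0]],
  [[0,0,0],[0,0,0]],
  [[0,0,0],[0,0,0]],
  [[0,0,0],[0,0,0]],
], fingers=1)

```text
time: 13.98
eef_pos: [0.477, 0.1418, 0.0788]
orientation: [0.077, 0.997, -0.0, -0.0]
force: [0.6, -0.2, 0.9]
opening: 0.0853
grasp_force: 0.0
```

Run:
```python
from go import *
plan([(-124.5,0,60),(-124.5,0,15)],p[2]+np.pi/2); print(np.round(robot.observe()["q"],2))
```

```text
t 13.975 tcp press [-133.6   -0.2   78.8] F [ 0.6 -0.2  0.9] open 0.0853 yhead 81.21866296418818
turn total [-0.001 -0.    -0.002] rows 1.0
shift total [-0.0304  0.0008  0.0626] rows>= 1.0 world [0.486 0.141 0.06 ]
shift total [0.   0.   0.15] rows>= 1.0 world [0.486 0.141 0.015]
[ 0.56  0.49 -1.09  2.02  0.54  0.95  0.6 ]
```

>>> arm_command([
  [[-0.03,0,0.06],[0,0,0]],
  [[0,0,0.05],[0,0,0]],
  [[0,0,0.06],[0,0,0]],
  [[0,0,0.05],[0,0,0]],
  [[0,0,0],[0,0,0]],
  [[0,0,0],[0,0,0]],
])

```text
time: 14.72
eef_pos: [0.4859, 0.1407, 0.0128]
orientation: [0.076, 0.997, -0.0, -0.0]
force: [0.3, 0.3, 0.8]
opening: 0.0853
grasp_force: 0.0
```

>>> arm_command([
  [[0,0,0],[0,0,0]],
  [[0,0,0],[0,0,0]],
  [[0,0,0],[0,0,0]],
  [[0,0,0],[0,0,0]],
  [[0,0,0],[0,0,0]],
  [[0,0,0],[0,0,0]],
  [[0,0,0],[0,0,0]],
  [[0,0,0],[0,0,0]],
], fingers=-1, grip_force=30)

```text
time: 15.72
eef_pos: [0.4858, 0.1405, 0.0128]
orientation: [0.076, 0.997, -0.0, -0.0]
force: [-0.7, -0.6, 2.5]
opening: 0.0102
grasp_force: 24.7
```

Run:
```python
from go import *
plan([(-105,0,12)],p[2]+np.pi/2)
```

```text
t 15.725 tcp press [-124.7   -0.2   12.8] F [-0.7 -0.6  2.5] open 0.0102 yhead 81.25671022314503
turn total [-0.001 -0.001 -0.   ] rows 1.0
shift total [-0.0657  0.0006  0.0026] rows>= 1.0 world [0.505 0.138 0.012]
```

It holds something: grip 25 N, opening 10 mm. I'll test with a 6 mm move along +x (tool -x) and measure the bar's shift numerically.

```bash
cat > bar.py <<'E'
from go import *
def shot(n="scene",N=6): return np.mean([robot.capture(n).astype(np.float32).mean(2) for _ in range(N)],0)
def end_profile(im,cam):
    # brightness along press x on bar top / at several y, z=27 plane
    xs=np.arange(-168,-60,1.); out=[]
    for y in(-14,-10,10,14):
        uv=cam.proj(W(p,np.c_[xs,0*xs+y,0*xs+27]/1e3)).astype(np.float32)
        v=cv2.remap(im,uv[None,:,0],uv[None,:,1],cv2.INTER_CUBIC)[0]; out.append(v)
    return xs,np.array(out)
def near(im,cam,lo=-165,hi=-115):
    xs,v=end_profile(im,cam); r=[]
    for a in v:
        g=np.gradient(cv2.GaussianBlur(a[None],(9,1),2)[0]); m=(xs>lo)&(xs<hi); i=np.argmax(np.where(m,g,-1)); 
        w=slice(max(i-3,0),i+4); r.append((round(float((xs[w]*g[w].clip(0)).sum()/g[w].clip(0).sum()),1),round(float(g[i]),1)))
    return r
E
python3 - <<'E'
from bar import *
for f in("scene0","top0"): print(f,near(cv2.imread(f"pics/{f}.png").astype(np.float32).mean(2),s if f[0]=="s" else t))
print("nowS",near(shot(),s),"nowT",near(shot("top"),t))
E
```

```text
scene0 [(-159.1, 9.5), (-159.1, 9.6), (-158.9, 9.4), (-155.9, 7.6)]
top0 [(-155.0, 11.7), (-154.1, 12.1), (-154.1, 11.7), (-119.0, 13.9)]
nowS [(-165.1, 0.6), (-119.8, 2.1), (-127.8, 3.2), (-122.9, 3.5)] nowT [(-165.3, 2.5), (-165.5, 1.1), (-136.1, 11.5), (-134.0, 10.6)]
```

>>> arm_command([
  [[-0.01,0,0],[0,0,0]],
  [[-0.01,0,0],[0,0,0]],
  [[0,0,0],[0,0,0]],
  [[0,0,0],[0,0,0]],
  [[0,0,0],[0,0,0]],
])

```text
time: 16.95
eef_pos: [0.4915, 0.1395, 0.0125]
orientation: [0.076, 0.997, -0.0, -0.0]
force: [-0.2, -0.3, 0.3]
opening: 0.0
grasp_force: 0.0
```

Run:
```python
from bar import *
plan([(-105,0,12)],p[2]+np.pi/2)
print("nowS",near(shot(),s),"nowT",near(shot("top"),t))
```

```text
t 16.95 tcp press [-119.    -0.3   12.5] F [-0.2 -0.3  0.3] open 0.0 yhead 81.26457183261014
turn total [-0.001 -0.002 -0.   ] rows 1.0
shift total [-0.0466  0.0009  0.0018] rows>= 1.0 world [0.505 0.138 0.012]
nowS [(-138.9, 1.0), (-129.9, 1.0), (-129.0, 3.7), (-123.1, 3.8)] nowT [(-122.9, 0.8), (-120.0, 0.9), (-128.9, 12.1), (-126.1, 10.6)]
```

The grip slipped off the pads' edge, so the post is about 16 mm further toward -x relative to the fingers than the reported pose suggests. That also fits the earlier head contact and the projection. I'll reopen, shift -x by 21 mm, and regrip.

>>> arm_command([
  [[0,0,-0.01],[0,0,0]],
  [[0,0,0],[0,0,0]],
  [[0,0,0],[0,0,0]],
  [[0,0,0],[0,0,0]],
  [[0.035,0,0],[0,0,0]],
  [[0.036,0,0],[0,0,0]],
  [[0,0,0],[0,0,0]],
  [[0,0,0],[0,0,0]],
], fingers=1)

```text
time: 18.55
eef_pos: [0.4706, 0.1427, 0.0157]
orientation: [0.076, 0.997, -0.0, -0.0]
force: [0.3, 0.8, -0.5]
opening: 0.0858
grasp_force: 0.0
```

>>> arm_command([
  [[0,0,0],[0,0,0]],
  [[0,0,0],[0,0,0]],
  [[0,0,0],[0,0,0]],
  [[0,0,0],[0,0,0]],
  [[0,0,0],[0,0,0]],
  [[0,0,0],[0,0,0]],
  [[0,0,0],[0,0,0]],
  [[0,0,0],[0,0,0]],
], fingers=-1, grip_force=30)

```text
time: 19.55
eef_pos: [0.4708, 0.1429, 0.0158]
orientation: [0.076, 0.997, -0.0, -0.0]
force: [0.6, 0.6, 0.8]
opening: 0.014
grasp_force: 29.2
```

Run:
```python
from bar import *
plan([(-105,0,12)],p[2]+np.pi/2)
im=shot("top"); cv2.imwrite("pics/topg.png",im)
print("nowT",near(im,t))
```

```text
t 19.55 tcp press [-1.399e+02 -1.000e-01  1.580e+01] F [0.6 0.6 0.8] open 0.014 yhead 81.25419015611433
turn total [-0. -0. -0.] rows 1.0
shift total [-0.1163  0.0003  0.0126] rows>= 1.0 world [0.505 0.138 0.012]
nowT [(-152.9, 0.7), (-151.0, 0.8), (-155.0, 11.6), (-153.8, 10.9)][ WARN:0@4.022] global loadsave.cpp:1063 imwrite_ Unsupported depth image for selected encoder is fallbacked to CV_8U.
```

Solid grip now: 29 N, opening 14 mm, bar unmoved. I'll slide it 19.5 mm to the back and view the mark against the needle.

>>> arm_command([
  [[-0.01,0,0],[0,0,0]],
  [[-0.01,0,0],[0,0,0]],
  [[-0.01,0,0],[0,0,0]],
  [[-0.01,0,0],[0,0,0]],
  [[-0.01,0,0],[0,0,0]],
  [[-0.01,0,0],[0,0,0]],
  [[-0.005,0,0],[0,0,0]],
  [[0,0,0],[0,0,0]],
  [[0,0,0],[0,0,0]],
  [[0,0,0],[0,0,0]],
])

```text
time: 21.1
eef_pos: [0.4867, 0.1408, 0.0157]
orientation: [0.076, 0.997, -0.001, -0.003]
force: [-6.2, 1.2, 8.2]
opening: 0.014
grasp_force: 29.9
```

Run:
```python
from bar import *
plan([],p[2]+np.pi/2); st=robot.observe(); print(st["opening"],st["grasp_force"])
im=shot("top"); print("nowT",near(im,t,-165,-105))
n=np.mean([robot.capture("scene").astype(float) for _ in range(16)],0)[:,:,::-1]
np.save("pics/n.npy",n); b=cv2.imread("pics/scene0.png").astype(float)
def enh(i,k=12):
    c=cv2.resize(i[243:283,312:345].astype(np.float32),None,fx=k,fy=k,interpolation=cv2.INTER_CUBIC)
    return np.clip((c-40)*1.5,0,255).astype(np.uint8)
o=np.hstack([enh(b),enh(n)])
for P in([0,0,42],[0,0,27],[-19.5,0,27],[0,0,84],[-28,-30,100],[-28,30,100],[-28,-30,155],[30,-16.5,24]): print(P,np.round((s.proj(W(p,np.array([P])/1e3))-[312,243]+.5)*12-.5))
cv2.imwrite("pics/c7.png",o); print(o.shape)
```

```text
t 21.1 tcp press [-123.8    0.3   15.7] F [-6.2  1.2  8.2] open 0.014 yhead 81.33736085946664
turn total [-0.004 -0.01   0.002] rows 1.0
0.014000865886851418 29.928899109363556
nowT [(-158.7, 5.8), (-157.3, 6.2), (-133.1, 12.8), (-131.1, 10.9)]
[0, 0, 42] [[272. 237.]]
[0, 0, 27] [[272. 283.]]
[-19.5, 0, 27] [[231. 315.]]
[0, 0, 84] [[271. 104.]]
[-28, -30, 100] [[303. 130.]]
[-28, 30, 100] [[118.  64.]]
[-28, -30, 155] [[302. -52.]]
[30, -16.5, 24] [[384. 263.]]
(480, 792, 3)
```

View pics/c7.png

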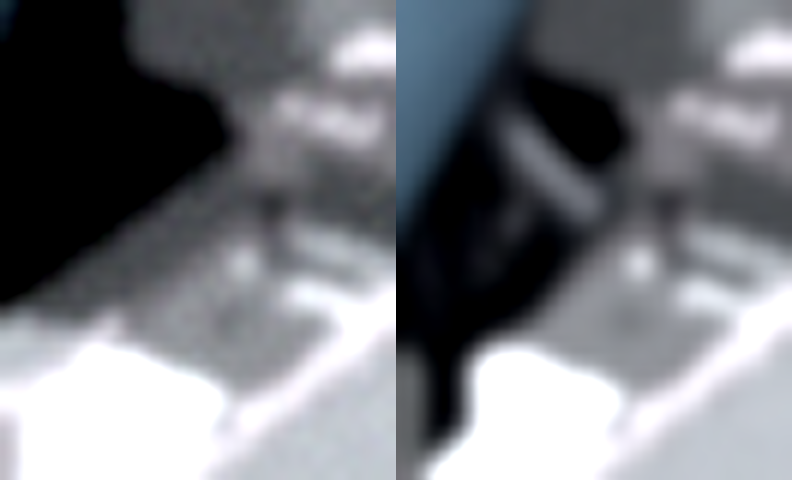

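The enlarged crops show the needle as a dark streak at (272,190–240). The ring is at about (230,318) before the move. After it, at about (236,315) in the right panel, I cannot see a clear shift. I'll check numerically with brightness profiles along the bar.

Run:
```python
from bar import *
b=cv2.imread("pics/now.png").astype(np.float32).mean(2); n=np.load("pics/n.npy").astype(np.float32).mean(2)
xs=np.arange(-60,60,3.)
for y in(-10,0,10):
    uv=s.proj(W(p,np.c_[xs,0*xs+y,0*xs+27]/1e3)).astype(np.float32)
    f=lambda i:cv2.remap(i,uv[None,:,0],uv[None,:,1],cv2.INTER_CUBIC)[0].astype(int)
    print(y); print(f(b)); print(f(n))
print("x",xs.astype(int))
d=(n-b)[250:300,296:345]
for r in range(0,50,2): print(250+r,' '.join('%3d'%v for v in d[r,::2]))
```

```text
-10
[244 241 234 220 188 162 143 138 138 136 135 134 134 133 136 140 146 160
 176 193 201 203 191 166 148 142 147 156 157 153 141 123 109  95  90  89
  89  90  92  94]
[244 242 235 221 189 162 144 139 138 137 137 135 135 135 137 140 147 160
 176 192 197 192 176 149 135 136 146 156 158 154 142 124 109  96  91  90
  90  90  92  93]
0
[244 241 232 212 180 155 142 138 138 137 133 126 123 123 125 128 133 137
 141 141 142 138 133 125 124 132 144 156 161 155 142 122 106  93  89  89
  89  90  93  96]
[244 242 233 213 180 154 142 138 139 138 136 132 129 127 127 131 137 139
 142 141 141 136 131 124 123 131 144 156 160 155 143 123 107  95  90  90
  90  90  91  95]
10
[243 240 233 221 190 164 144 137 137 138 140 139 139 138 137 136 139 141
 145 154 164 166 156 136 118 108 110 122 131 133 127 112  99  92  89  90
  91  90  91  93]
[244 241 235 223 191 165 144 138 140 139 140 139 140 140 139 139 139 141
 147 161 175 179 165 141 120 108 110 122 131 133 125 110  98  92  89  89
  90  90  91  94]
x [-60 -57 -54 -51 -48 -45 -42 -39 -36 -33 -30 -27 -24 -21 -18 -15 -12  -9
  -6  -3   0   3   6   9  12  15
[... 1969 characters left out ...]
 -51 -21 -12  -3   1   1   0   0   0   0   0   0   0   0   0   0   1   0   0
288 -44  -6   3   7   5   2  -2   0   0   1   3   0   1   0   2   1   0   0   0  -1   0   0   0   0   0
290  -8   0  -5  -3   6   7   3   2   6   3   2   1   0   0   0   0   1   0   0   1   1  -1   1   0   0
292   0   0  -2  -2  -5   0   3  -3   2   0   0   0   1   0   0   1   0   0   1   0   0   0   0   0   0
294   1   2   0   0   1   0  -2  -2   1   1   0   0   0   0   0   0   1   0   1   1   0   0   0   0   1
296   1   0   0   0   0   1   0   0   0   0   0   0   1   0   1   0   1   0   0   1   0   0   0   0   1
298   0   0   0   0   0   0   1   0   0   0   1   0   0   1   1   0   0   0   0   0   1   0   0   0   0
```

The ring has moved only about 2–3 mm while the fingers went 16 mm, so the pads slid along the post. A firm push with shut fingers behind the post is more certain. I'll open, go back straddling the post, and shut behind it.

>>> arm_command([
  [[0,0,0],[0,0,0]],
  [[0,0,0],[0,0,0]],
  [[0,0,0],[0,0,0]],
  [[0,0,0],[0,0,0]],
  [[0.05,0,0],[0,0,0]],
  [[0.05,0,0],[0,0,0]],
  [[0.05,0,0],[0,0,0]],
  [[0,0,0],[0,0,0]],
], fingers=1)

```text
time: 23.2
eef_pos: [0.4432, 0.1466, 0.0155]
orientation: [0.075, 0.997, -0.001, -0.001]
force: [-0.5, 0.4, 0.1]
opening: 0.085
grasp_force: 0.0
```

>>> arm_command([
  [[0,0,0],[0,0,0]],
  [[0,0,0],[0,0,0]],
  [[0,0,0],[0,0,0]],
  [[0,0,0],[0,0,0]],
  [[0,0,0],[0,0,0]],
  [[0,0,0],[0,0,0]],
  [[0,0,0],[0,0,0]],
], fingers=-1)

```text
time: 24.08
eef_pos: [0.4454, 0.1466, 0.0157]
orientation: [0.076, 0.997, -0.0, -0.0]
force: [-0.4, -0.5, -0.5]
opening: 0.0001
grasp_force: 0.0
```

```bash
cat >> bar.py <<'E'
B0=cv2.imread("pics/now.png").astype(np.float32).mean(2)
def ring(n):
    # dark-dip position along bar centreline; press-x in scene-calibrated coordinates
    xs=np.arange(-45,8,1.)
    v=[]
    for y in(-5,-3,-1,1,3,5):
        uv=s.proj(W(p,np.c_[xs,0*xs+y,0*xs+27]/1e3)).astype(np.float32); v.append(cv2.remap(n,uv[None,:,0],uv[None,:,1],cv2.INTER_CUBIC)[0])
    v=np.mean(v,0); print("ring profile from -45 step 3",v[::3].astype(int))
E
python3 - <<'E'
from bar import *
plan([],p[2]+np.pi/2)
ring(B0); n=shot(); ring(n); np.save("pics/n2.npy",n)
d=(n-B0)[276:292,296:320]
for r in range(16): print(276+r,' '.join('%4d'%v for v in d[r]))
E
```

```text
t 24.075 tcp press [-165.6   -0.3   15.7] F [-0.4 -0.5 -0.5] open 0.0001 yhead 81.25136657349468
turn total [-0.001 -0.001 -0.001] rows 1.0
ring profile from -45 step 3 [157 143 139 138 137 133 129 126 125 127 130 134 139 144 148 151 148 140]
ring profile from -45 step 3 [157 143 139 138 137 134 131 130 129 130 133 137 140 145 148 149 146 138]
276   92   92   87   79   65   30   -4  -29  -51  -84 -119 -130 -121  -88  -36    7   20   13   13    9    2    0    0    0
277   94   88   83   65   44   13  -11  -31  -52  -83 -121 -129 -109  -69  -24   11   21   12    7    6    2    0    0    0
278   93   79   62   39   22    7    0  -12  -39  -79 -117 -122  -94  -48  -12    5    9    5    1    2    1    0    0    1
279   78   59   37   18   12    6   14    6  -24  -69 -113 -123  -90  -37   -7    2    3    0    0    0    0    0    0    0
280   59   40   19    5    6    4   16    7  -22  -73 -109 -122  -88  -37   -5    0    0    0    0    0    0    0    0    0
281   33   28   20    7    5    0    4  -10  -42  -77 -105 -106  -72  -29   -6    0    0    0    0    0    0    0    0    1
282   17  
[... 529 characters left out ...]
 -129 -106  -62  -18   -4   -1   -1    0    0   -2   -2    0    0    2    1    0
287  -38  -50  -57  -48  -43  -63  -95 -103  -86  -47  -14   -2    0    0   -2    0    0   -1   -1    0    2    3    2    0
288  -68  -84  -89  -72  -46  -36  -53  -65  -44   -9    0    1    0    0    0    0    0    1    1    1    3    2    0    0
289  -69  -87  -90  -78  -51  -24  -17  -18   -6    4    4    1    0    0    0    1    3    3    4    4    2    0    0    0
290  -43  -65  -76  -73  -60  -38  -14   -1    5    7    6    3    1    1    1    2    6    6    3    4    2    0    0    0
291  -17  -40  -61  -72  -71  -58  -34   -9    2    2    0    3    1    3    0    0    6    8    2    2    2    0    0    1
```

>>> arm_command([
  [[-0.01,0,0],[0,0,0]],
  [[-0.01,0,0],[0,0,0]],
  [[-0.01,0,0],[0,0,0]],
  [[-0.01,0,0],[0,0,0]],
  [[0,0,0],[0,0,0]],
  [[0,0,0],[0,0,0]],
])

```text
time: 25.12
eef_pos: [0.4572, 0.1448, 0.0156]
orientation: [0.076, 0.997, -0.0, -0.0]
force: [-0.0, -0.8, -0.1]
opening: 0.0
grasp_force: 0.0
```

Run:
```python
from bar import *
plan([],p[2]+np.pi/2)
n=shot(); ring(n); np.save("pics/n3.npy",n); print(near(shot("top"),t,-165,-105))
```

```text
t 25.125 tcp press [-153.7   -0.3   15.6] F [-0.  -0.8 -0.1] open 0.0 yhead 81.2528483465143
turn total [-0.001 -0.001 -0.001] rows 1.0
ring profile from -45 step 3 [157 143 139 138 137 134 131 129 129 131 134 137 141 145 148 149 146 138]
[(-162.9, 0.7), (-162.9, 0.8), (-122.9, 0.8), (-133.1, 0.8)]
```

>>> arm_command([
  [[-0.01,0,0],[0,0,0]],
  [[-0.01,0,0],[0,0,0]],
  [[-0.01,0,0],[0,0,0]],
  [[0,0,0],[0,0,0]],
  [[0,0,0],[0,0,0]],
])

```text
time: 26.35
eef_pos: [0.4662, 0.1434, 0.0156]
orientation: [0.076, 0.997, -0.0, -0.0]
force: [-1.0, -0.8, 0.0]
opening: 0.0002
grasp_force: 0.0
```

Run:
```python
from bar import *
plan([],p[2]+np.pi/2)
n=shot(); ring(n); np.save("pics/n4.npy",n)
d=n-B0
for r in range(250,292,2): print(r,' '.join('%4d'%v for v in n[r,294:336:2]))
print("orig")
for r in range(250,292,2): print(r,' '.join('%4d'%v for v in B0[r,294:336:2]))
```

```text
t 26.35 tcp press [-144.6   -0.2   15.6] F [-1.  -0.8  0. ] open 0.0002 yhead 81.25290354739623
turn total [-0.001 -0.001 -0.001] rows 1.0
ring profile from -45 step 3 [157 143 139 138 137 135 132 130 129 131 135 138 141 145 149 152 149 142]
250  127  125  124  124  124  122  119  115  112  107   99   80   46   25   23   28   41   59   80   96  104
252  127  125  125  124  122  120  115  113  109  104   92   65   42   21   18   18   23   23   61  107  128
254  127  124  123  121  120  118  116  111  106   99   80   61   51   22   10   17   17   15   38   95  124
256  125  124  123  121  119  117  113  108  103   88   57   72   76   31   16   14   16   37   70  102  123
258  124  123  122  119  119  115  111  104   97   67   42   63  109   76   19   22   51   78   89   95   98
260  125  122  120  118  115  111  108  102   86   47   37   52   99  119   68   52   85   91   92   94   77
262  123  119  118  117  113  109  105   96   65   37   36   46   75  109  113   83   85   94  106  117  101
264  121  120  118  115  111  107  100   84   45   36   38   69   72   70  102   94   91  112  
[... 3024 characters left out ...]
2  242  243  243  243  239  230  193  212  192
280   27   43   76   89   96  103  150  191  147  171  226  244  243  243  243  240  220  222  207  190  172
282   57   85   89   92  107  128  134  153  144  172  224  243  244  241  236  227  222  211  181  173  172
284   81   89   94  118  147  182  204  165  177  223  235  243  244  232  222  221  204  184  172  174  173
286   78  138  164  180  228  243  245  237  223  227  238  241  233  224  221  183  176  174  173  174  174
288  131  201  223  197  196  229  242  246  245  244  241  224  225  216  197  170  171  173  172  174  176
290  133  163  196  172  145  154  180  221  240  233  223  222  213  184  175  174  174  172  173  173  173
```

Run:
```python
from bar import *
A=cv2.imread("pics/scene0.png").astype(np.float32).mean(2)
I={"scene0":A,"B0":B0,"slide":np.load("pics/n.npy").astype(np.float32).mean(2),"n2":np.load("pics/n2.npy"),"n4":np.load("pics/n4.npy")}
xs=np.arange(-172,-100,4.); print("x",xs.astype(int))
for y in(-17,-12,-6):
  for k,i in I.items():
    uv=s.proj(W(p,np.c_[xs,0*xs+y,0*xs+27]/1e3)).astype(np.float32)
    print(y,k.ljust(6),cv2.remap(i,uv[None,:,0],uv[None,:,1],cv2.INTER_CUBIC)[0].astype(int))
# far part: patch around the ring, bar shade area
for k in("scene0","B0","slide","n4"):
  print(k)
  for r in range(262,276): print(r,' '.join('%3d'%v for v in I[k][r,322:344]))
```

```text
x [-172 -168 -164 -160 -156 -152 -148 -144 -140 -136 -132 -128 -124 -120
 -116 -112 -108 -104]
-17 scene0 [158 148 155 188 230 244 245 245 245 245 243 242 242 243 244 244 244 242]
-17 B0     [158 147 156 189 229 244 244 245 244 244 243 241 242 243 244 244 244 242]
-17 slide  [158 150 161 197 232 246 246 246 245 243 241 242 243 245 245 245 244 243]
-17 n2     [156 145 156 192 231 245 246 246 245 243 241 241 243 244 245 245 244 243]
-17 n4     [158 147 155 190 229 245 246 246 245 243 241 242 243 244 245 244 244 243]
-12 scene0 [165 151 158 190 231 243 247 245 243 237 236 236 237 241 243 244 244 245]
-12 B0     [162 150 154 190 231 243 246 245 242 237 235 235 237 240 243 243 244 244]
-12 slide  [157 150 158 195 234 244 247 245 242 233 227 225 233 241 244 245 245 244]
-12 n2     [160 149 157 193 233 244 246 245 242 237 233 233 236 240 243 244 244 244]
-12 n4     [160 151 155 190 233 244 247 245 241 236 232 233 236 240 243 244 244 244]
-6 scene0 [159 152 157 189 225 244 247 246 238 226 220 229 237 234 236 241 244 244]
-6 B0     [158 150 155 188 225 244 246 245 237 225 220 229 236 234 235 
[... 4735 characters left out ...]
 136 135 136 138 145 162 179 182 190 193 196 203 210 217
269 134 126 130 135 139 138 136 133 130 127 130 135 140 146 152 155 162 177 199 220 224 222
270 145 134 137 138 141 139 137 133 130 128 131 135 139 141 140 143 153 173 201 224 223 212
271 167 157 148 141 140 139 138 137 134 134 137 138 139 139 140 149 171 192 210 221 213 192
272 216 204 180 161 149 143 141 139 137 138 138 139 140 137 147 169 195 211 214 210 198 180
273 238 235 224 208 184 169 161 149 143 139 139 138 140 145 167 195 209 210 202 193 186 176
274 244 243 241 236 226 220 207 182 159 146 142 145 152 168 194 209 205 194 184 179 176 175
275 244 244 244 243 242 240 236 224 194 165 159 169 184 198 209 205 189 176 174 174 175 174
```

The bar is essentially unmoved. The evidence is Fz up, small opening, easy slip, and no contact when sweeping over. It fits the tips only wedging on the post's top, so the fingers are higher than I took them to be. I'll calibrate height by touch now: back a little, then down onto the bar end.

>>> arm_command([
  [[0.025,0,0],[0,0,0]],
  [[0,0,0.02],[0,0,0]],
  [[0,0,0.02],[0,0,0]],
  [[0,0,0.015],[0,0,0]],
  [[0,0,0],[0,0,0]],
  [[0,0,0],[0,0,0]],
])

```text
time: 27.4
eef_pos: [0.4587, 0.1445, -0.0007]
orientation: [0.076, 0.997, -0.001, -0.001]
force: [-1.8, -1.2, 5.9]
opening: 0.0001
grasp_force: 2.5
```

>>> arm_command([
  [[0,0,0.015],[0,0,0]],
  [[0,0,0.015],[0,0,0]],
  [[0,0,0],[0,0,0]],
])

```text
time: 27.78
eef_pos: [0.4589, 0.1442, -0.0013]
orientation: [0.076, 0.997, -0.008, -0.0]
force: [-23.2, -13.6, 79.8]
opening: 0.0001
grasp_force: 40.0
```

Touch found: contact at reported z ≈ -1 mm, so the tips are really 28 mm above the reported TCP (bar top 27). I'll lift off at once to the proper pushing height (tips at 34.5, reported 6.5), then push.

>>> arm_command([
  [[0,0,-0.03],[0,0,0]],
  [[0,0,-0.025],[0,0,0]],
  [[0,0,0],[0,0,0]],
  [[0,0,0],[0,0,0]],
  [[-0.01,0,0],[0,0,0]],
  [[-0.01,0,0],[0,0,0]],
  [[-0.01,0,0],[0,0,0]],
  [[0,0,0],[0,0,0]],
  [[0,0,0],[0,0,0]],
])

```text
time: 28.9
eef_pos: [0.4677, 0.1432, 0.0066]
orientation: [0.076, 0.997, -0.0, -0.0]
force: [-0.3, -0.8, -0.2]
opening: 0.0002
grasp_force: 0.1
```

Run:
```python
from bar import *
plan([],p[2]+np.pi/2)
n=shot(); np.save("pics/n5.npy",n)
for r in range(264,273): print(r,' '.join('%3d'%v for v in n[r,325:340]))
xs=np.arange(-172,-100,4.)
for y in(-17,-12):
    uv=s.proj(W(p,np.c_[xs,0*xs+y,0*xs+27]/1e3)).astype(np.float32); print(cv2.remap(n,uv[None,:,0],uv[None,:,1],cv2.INTER_CUBIC)[0].astype(int))
```

```text
t 28.9 tcp press [-143.    -0.3    6.6] F [-0.3 -0.8 -0.2] open 0.0002 yhead 81.25433139870172
turn total [-0.001 -0.001 -0.   ] rows 1.0
264  81  89 102 112 123 133 156 166 144 118 110 120 136 147 157
265  84  93 112 124 130 141 158 170 149 128 124 130 136 135 138
266  92 102 122 132 138 141 148 151 145 139 148 167 175 163 152
267 102 118 132 138 140 140 138 139 140 146 165 189 199 196 188
268 119 131 137 139 138 135 130 130 136 145 162 179 184 191 194
269 132 139 139 138 132 128 122 122 131 141 148 152 155 161 176
270 138 139 139 138 132 126 125 127 133 139 139 140 143 153 174
271 141 141 140 138 137 134 133 135 137 140 138 140 149 171 193
272 162 148 142 141 140 138 138 140 138 139 138 147 169 195 211
[156 147 149 174 220 244 246 246 246 245 242 241 243 244 245 245 244 243]
[139 140 143 156 198 235 240 240 242 239 236 235 235 238 243 244 244 244]
```

>>> arm_command([
  [[-0.01,0,0],[0,0,0]],
  [[-0.01,0,0],[0,0,0]],
  [[-0.01,0,0],[0,0,0]],
  [[0,0,0],[0,0,0]],
])

```text
time: 29.7
eef_pos: [0.4774, 0.1417, 0.0066]
orientation: [0.076, 0.997, -0.0, 0.0]
force: [-1.0, 0.2, 0.3]
opening: 0.0
grasp_force: 0.4
```

```bash
cat >> bar.py <<'E'
def rep(f):
    plan([],p[2]+np.pi/2)
    n=shot(N=8); np.save(f,n)
    for r in range(260,273): print(r,' '.join('%3d'%v for v in n[r,325:342]))
    xs=np.arange(-172,-100,4.)
    for y in(-17,-12):
        uv=s.proj(W(p,np.c_[xs,0*xs+y,0*xs+27]/1e3)).astype(np.float32); print(cv2.remap(n,uv[None,:,0],uv[None,:,1],cv2.INTER_CUBIC)[0].astype(int))
E
python3 -c "
from bar import *
rep('pics/n6.npy')"
```

```text
t 29.7 tcp press [-133.3   -0.3    6.6] F [-1.   0.2  0.3] open 0.0 yhead 81.22564914935832
turn total [ 0.     0.001 -0.001] rows 1.0
260  74  84  89  90  91  92  94  94  87  77  85 100 101  94  91  91  90
261  89  85  87  91  92  96 103 106  99  90  99 116 118 111 106 103  94
262 100  86  82  89  97 106 116 121 116 107 117 137 144 142 140 131 116
263 110  92  83  91 108 120 136 146 138 126 133 146 159 161 161 155 146
264 114 102  89  98 118 134 156 171 154 139 139 145 155 160 162 164 164
265 107 103 100 113 127 140 158 169 154 141 142 152 161 159 162 174 184
266  96 107 116 128 136 139 144 146 138 139 153 173 185 180 186 203 214
267 101 118 130 138 140 137 133 128 124 137 164 190 200 202 209 221 226
268 116 130 137 140 139 135 130 126 123 137 160 179 184 192 201 215 224
269 131 137 140 140 140 137 134 133 132 136 146 153 154 162 178 203 224
270 136 139 140 140 141 140 140 138 138 138 141 140 143 152 173 202 224
271 141 139 140 140 140 141 141 140 140 138 139 139 149 171 193 211 220
272 161 149 143 141 140 140 140 140 139 137 138 146 168 193 212 214 209
[172 170 160 150 146 167 208 238 245 246 244 243 242 243 244 244 244 244]
[170 160 149 142 141 152 180 219 242 240 236 230 233 235 235 236 240 244]
```

The bar now moves with the fingers, about 10 mm so far by its end edge and the TCP. I'll push another 8 mm.

>>> arm_command([
  [[-0.01,0,0],[0,0,0]],
  [[-0.01,0,0],[0,0,0]],
  [[-0.007,0,0],[0,0,0]],
  [[0,0,0],[0,0,0]],
  [[0,0,0],[0,0,0]],
])

```text
time: 30.72
eef_pos: [0.485, 0.1406, 0.0066]
orientation: [0.076, 0.997, -0.0, 0.0]
force: [-0.7, 0.3, -0.9]
opening: 0.0001
grasp_force: 0.5
```

```bash
python3 -c "
from bar import *
rep('pics/n7.npy')
A=cv2.imread('pics/scene0.png').astype(np.float32).mean(2)
print('orig col profile of needle')
for r in range(256,268): print(r,' '.join('%3d'%v for v in B0[r,325:342]))
def edge(i,y):
    xs=np.arange(-170,-115,.5); uv=s.proj(W(p,np.c_[xs,0*xs+y,0*xs+27]/1e3)).astype(np.float32); v=cv2.remap(i,uv[None,:,0],uv[None,:,1],cv2.INTER_CUBIC)[0]
    k=np.argmin(v[:80]); j=k+np.argmax(v[k:]>195); return xs[j]
for y in(-18,-17,-15): print(y,[edge(i,y) for i in(A,B0,np.load('pics/n5.npy'),np.load('pics/n6.npy'),np.load('pics/n7.npy'))])
"
```

```text
t 30.725 tcp press [-125.6   -0.2    6.6] F [-0.7  0.3 -0.9] open 0.0001 yhead 81.2480388238681
turn total [-0.     0.    -0.001] rows 1.0
260 109  96  87  85  89  91  94  95  87  78  85 100 100  93  91  91  89
261 120 108  94  84  86  95 103 107 102  92  99 114 114 108 107 102  94
262 116 114 103  86  85 100 115 121 118 110 115 128 132 133 133 127 113
263 101 112 108  91  91 114 136 147 139 128 130 137 143 145 147 144 140
264  83  99 101  94 105 128 156 171 154 138 137 141 143 144 147 151 161
265  66  81  95 105 120 137 157 167 150 135 137 147 154 151 154 168 191
266  63  84 104 122 133 140 144 143 131 126 139 162 180 179 183 203 222
267  82 107 124 134 139 140 137 131 123 127 146 171 193 202 209 221 228
268 109 127 135 138 140 141 139 135 130 135 147 163 176 191 202 214 224
269 129 137 139 140 140 141 140 140 138 139 142 147 151 161 177 203 223
270 136 140 139 139 139 140 140 141 140 139 139 140 141 152 173 202 223
271 140 138 140 140 140 141 140 140 139 140 139 140 148 170 193 209 221
272 161 148 143 141 139 140 139 139 140 139 137 146 167 194 211 214 210
[174 173 171 166 157 149 
[... 628 characters left out ...]
1 133 142 141 140 130 116
263  91  91  95 101 109 120 132 140 127 109 113 135 151 159 162 157 146
264  92  96 103 113 121 133 154 165 144 118 109 119 136 146 156 160 157
265  99 105 114 123 130 138 157 167 150 130 122 130 139 141 142 143 150
266 108 117 125 130 136 141 147 151 144 139 149 168 181 176 161 152 152
267 119 128 133 136 137 138 137 139 141 145 165 190 204 207 203 193 182
-18 [np.float64(-159.5), np.float64(-159.5), np.float64(-158.5), np.float64(-149.0), np.float64(-141.5)]
-17 [np.float64(-159.5), np.float64(-159.5), np.float64(-158.5), np.float64(-148.5), np.float64(-141.5)]
-15 [np.float64(-159.5), np.float64(-159.5), np.float64(-157.5), np.float64(-148.5), np.float64(-141.0)]
```

By the bar's end edge the bar has moved 18.1 mm. The ring is at (333.7,266.8) in the scene image, and under the needle it should be at about (334.0,266.5). That leaves about 1.8 mm. I'll push that, back off, rise, and measure again with the arm away.

>>> arm_command([
  [[-0.006,0,0],[0,0,0]],
  [[0,0,0],[0,0,0]],
  [[0,0,0],[0,0,0]],
  [[0.03,0,0],[0,0,0]],
  [[0.05,0,-0.05],[0,0,0]],
  [[0.05,0,-0.13],[0,0,0]],
  [[0,0,-0.17],[0,0,0]],
  [[0,0,-0.17],[0,0,0]],
  [[0,0,-0.13],[0,0,0]],
  [[0,-0.1,0],[0,0,0]],
  [[0,-0.15,0],[0,0,0]],
  [[0,-0.15,0],[0,0,0]],
  [[0,-0.15,0],[0,0,0]],
  [[0,0,0],[0,0,0]],
])

```text
time: 32.88
eef_pos: [0.4219, -0.0223, 0.2013]
orientation: [0.081, 0.997, -0.003, -0.0]
force: [-0.2, -0.4, 0.1]
opening: 0.0
grasp_force: 0.0
```

Run:
```python
from bar import *
plan([(-28,-150,200),(-28,-48,200),(-28,-48,144),(-28,-100,144)],p[2]+np.pi/2)
n=shot(N=8); np.save("pics/n8.npy",n); T=shot("top",N=8); np.save("pics/T8.npy",T)
A=cv2.imread('pics/scene0.png').astype(np.float32).mean(2); T0=cv2.imread('pics/top0.png').astype(np.float32).mean(2)
print("scene edge",near(A,s,-170,-110),near(n,s,-170,-110)); print("top edge",near(T0,t,-170,-110),near(T,t,-170,-110))
for nm,i in(("T0",T0),("T8",T)):
    print(nm)
    for r in range(252,276): print(r,' '.join('%3d'%v for v in i[r,304:334]))
```

```text
t 32.875 tcp press [-163.2 -170.7  201.3] F [-0.2 -0.4  0.1] open 0.0 yhead 80.671373719553
turn total [-0.011 -0.    -0.02 ] rows 1.0
shift total [-0.4506  0.069   0.0044] rows>= 3.0 world [ 0.559 -0.022  0.2  ]
shift total [-0.    0.34  0.  ] rows>= 2.0 world [0.574 0.079 0.2  ]
shift total [0.     0.     0.1867] rows>= 1.0 world [0.574 0.079 0.144]
shift total [ 0.     -0.1733  0.    ] rows>= 1.0 world [0.566 0.027 0.144]
scene edge [(-159.1, 9.5), (-159.1, 9.6), (-158.9, 9.4), (-155.9, 7.6)] [(-140.1, 9.1), (-141.0, 9.6), (-140.0, 9.2), (-154.0, 7.3)]
top edge [(-155.0, 11.7), (-154.1, 12.1), (-154.1, 11.7), (-119.0, 13.9)] [(-135.9, 14.4), (-136.1, 13.3), (-136.2, 11.3), (-137.1, 11.0)]
T0
252 171 165 154 180 222 228 221 218 238 243 243 244 245 245 245 245 245 245 245 244 231 202 220 226 215 183 174 174 175 175
253 169 155 140 176 219 224 220 224 239 243 244 244 245 245 245 245 245 245 246 245 233 200 219 228 220 187 174 176 175 175
254 168 153 146 185 218 217 213 230 241 243 244 244 245 245 245 245 245 245 245 243 227 200 219 225 215 184 174 175 174 174
255 167 153 158 200 220 
[... 4858 characters left out ...]
 174 175 175 176 175 174 167 152 160 188 190 193 189 179 177 176 175 175 175 176
271 112 126 128 120 103  99 109 127 150 168 173 175 175 176 175 171 155 134 156 182 177 185 182 177 175 175 175 174 174 175
272 114 126 128 119 103  98  99 107 129 152 163 171 174 176 175 170 151 129 165 202 201 202 182 175 176 176 176 175 175 176
273 117 126 126 115 102  98  97  98 106 117 134 154 164 172 173 169 150 131 174 220 225 218 188 177 178 178 177 176 177 176
274 113 122 121 110 100  96  97  96  97  98 106 118 135 153 159 156 140 127 166 216 228 221 190 178 179 179 179 178 177 177
275  91 100 101  94  88  88  90  93  94  95  96  98 106 114 117 117 112 115 147 188 212 208 184 176 176 177 178 178 178 178
```

Run:
```python
from bar import *
inv=lambda P:R.from_euler('z',-p[2]).apply(P-[p[0],p[1],0])*1e3
for u in((316.2,259.0),(317.3,252.5)): print(inv(t.at(u,.059)))
T=np.load("pics/T8.npy"); 
print(249,T[248:253,312:324].astype(int))
# base edges refine in top: front edge and check press x
for y in(50,-60,-100):
    xs=np.arange(-185,-155,.5); uv=t.proj(W(p,np.c_[xs,0*xs+y,0*xs+15]/1e3)).astype(np.float32); v=cv2.remap(T,uv[None,:,0],uv[None,:,1],cv2.INTER_CUBIC)[0]; h=(v[:8].mean()+v[-8:].mean())/2; print("front",y,xs[np.argmax(v>h)],v[0],v[-1])
for y in(-100,-80):
    xs=np.arange(85,115,.5); uv=t.proj(W(p,np.c_[xs,0*xs+y,0*xs+15]/1e3)).astype(np.float32); v=cv2.remap(T,uv[None,:,0],uv[None,:,1],cv2.INTER_CUBIC)[0]; h=(v[:8].mean()+v[-8:].mean())/2; print("back",y,xs[np.argmax(v<h)])
n=np.load("pics/n8.npy")
for r in range(259,272): print(r,' '.join('%3d'%v for v in n[r,325:342]))
```

```text
[-121.83609085    0.55582834   59.        ]
[-102.68804294    0.18374665   59.        ]
249 [[232 242 244 244 244 245 245 245 245 245 245 245]
 [240 244 244 244 244 245 245 245 245 245 245 245]
 [242 245 244 243 243 244 244 245 245 245 245 245]
 [241 244 241 239 238 237 239 242 244 245 246 244]
 [226 231 228 224 227 227 230 235 239 244 246 244]]
front 50 -172.0 13.562006 64.28259
front -60 -170.0 21.20802 179.3699
front -100 -171.5 21.431463 111.12402
back -100 102.5
back -80 101.0
259  56  72  82  89  90  90  91  91  86  80  84  94  95  91  89  90  89
260  75  85  90  91  90  92  94  95  87  78  85  99 100  94  91  91  90
261  86  90  91  90  91  96 104 106 101  92 100 112 111 105 104 101  94
262  89  92  92  94  98 105 115 123 119 109 115 126 128 128 130 124 111
263  90  93  95 101 110 119 135 147 138 128 129 136 139 141 144 142 136
264  93  95 105 112 122 134 157 169 155 137 135 140 143 143 144 147 157
265  99 106 114 123 130 140 159 168 150 133 135 146 153 150 153 167 189
266 110 118 125 132 137 141 147 147 134 129 143 168 183 178 184 203 222
267 120 127 132 138 139 140 140 137 129 134 158 186 199 201 208 221 227
268 129 135 137 139 140 139 140 139 136 139 158 176 182 192 201 214 224
269 134 138 139 140 139 140 140 141 139 140 146 153 154 162 178 202 223
270 137 138 139 139 140 141 140 141 140 139 139 139 142 152 173 201 223
271 141 139 139 139 140 140 141 139 140 138 139 140 150 170 193 211 220
```

The post centre measures -105 mm and the ring matches the needle's foot within about 1 mm, so the bar is placed. Next is the catch.

>>> arm_command([
  [[-0.15,0,0],[0,0,0]],
  [[-0.15,0,0],[0,0,0]],
  [[-0.15,0,0],[0,0,0]],
  [[0,0.13,0],[0,0,0]],
  [[0,0.13,0],[0,0,0]],
  [[0,0.13,0],[0,0,0]],
  [[0,0,0],[0,0,0]],
  [[0,0,0.06],[0,0,0]],
  [[0,0,0.06],[0,0,0]],
  [[0,0,0.06],[0,0,0]],
  [[0,0,0],[0,0,0]],
  [[0,0,0],[0,0,0]],
])

```text
time: 35.17
eef_pos: [0.5528, 0.0818, 0.1491]
orientation: [0.073, 0.997, -0.0, -0.006]
force: [0.2, 0.8, 0.6]
opening: -0.0001
grasp_force: 0.0
```

Run:
```python
from bar import *
plan([(-28,-48,145),(-28,-102,145)],p[2]+np.pi/2)
```

```text
t 35.175 tcp press [-49.6 -48.  149.1] F [0.2 0.8 0.6] open -0.0001 yhead 81.65809575681823
turn total [-0.002 -0.021  0.013] rows 1.0
shift total [-0.0719  0.0001  0.0136] rows>= 1.0 world [0.574 0.079 0.145]
shift total [-0.   -0.18  0.  ] rows>= 1.0 world [0.566 0.025 0.145]
```

>>> arm_command([
  [[0,0,0],[0,0,0]],
  [[0,0,0],[0,0,0]],
  [[-0.035,0,0.007],[0,0,0]],
  [[-0.03,0,0.006],[0,0,0]],
  [[0,0,0],[0,0,0]],
  [[0,0,0],[0,0,0]],
])

```text
time: 35.92
eef_pos: [0.5718, 0.0792, 0.1447]
orientation: [0.073, 0.997, -0.0, -0.006]
force: [-0.5, -0.3, -0.6]
opening: 0.0002
grasp_force: 0.0
```

Run:
```python
from bar import *
plan([(-28,-48,145),(-28,-102,145)],p[2]+np.pi/2); st=robot.observe(); print(np.round(st["q"],2),np.round(st["joint_velocities"],3))
```

```text
t 35.925 tcp press [-30.4 -47.7 144.7] F [-0.5 -0.3 -0.6] open 0.0002 yhead 81.67796574856214
turn total [-0.002 -0.023  0.014] rows 1.0
shift total [-0.008  -0.001  -0.0009] rows>= 1.0 world [0.574 0.079 0.145]
shift total [-0.   -0.18  0.  ] rows>= 1.0 world [0.566 0.025 0.145]
[ 0.65  0.57 -1.1   1.78  0.55  1.15  0.8 ] [ 0.002 -0.007 -0.006  0.01  -0.    -0.002 -0.001]
```

Good position. I'll push the tab outward (tool -y) by 55 mm.

>>> arm_command([
  [[0,-0.02,0],[0,-0.02,0]],
  [[0,-0.03,0],[0,0,0]],
  [[0,-0.03,0],[0,0,0]],
  [[0,-0.03,0],[0,0,0]],
  [[0,-0.03,0],[0,0,0]],
  [[0,-0.03,0],[0,0,0]],
  [[0,-0.02,0],[0,0,0]],
  [[0,0,0],[0,0,0]],
  [[0,0,0],[0,0,0]],
  [[0,0,0],[0,0,0]],
])

```text
time: 37.17
eef_pos: [0.5637, 0.0232, 0.1451]
orientation: [0.072, 0.997, -0.001, -0.0]
force: [-0.2, -0.3, -0.2]
opening: -0.0002
grasp_force: 0.0
```

Run:
```python
from bar import *
plan([],p[2]+np.pi/2)
n=shot(N=4); A=cv2.imread('pics/scene0.png').astype(np.float32).mean(2); np.save("pics/n9.npy",n)
for P in([-25.5,-73.5,191],[-25.5,-73.5,160],[-25.5,-73.5,129],[-25.5,-134.5,118],[-25.5,-105,123]):
    u=s.proj(W(p,np.array([P])/1e3))[0]; c,r=np.round(u).astype(int); print(P,u.round(1),A[r-1:r+2,c-2:c+3].astype(int).tolist(),n[r-1:r+2,c-2:c+3].astype(int).tolist())
```

```text
t 37.175 tcp press [ -29.9 -104.3  145.1] F [-0.2 -0.3 -0.2] open -0.0002 yhead 81.72496077311857
turn total [-0.002 -0.001  0.015] rows 1.0
[-25.5, -73.5, 191] [348.9 231.6] [[157, 170, 199, 211, 199], [177, 198, 210, 211, 193], [170, 192, 197, 194, 188]] [[136, 110, 114, 134, 127], [145, 114, 111, 128, 124], [138, 110, 108, 125, 122]]
[-25.5, -73.5, 160] [348.9 240.4] [[140, 161, 176, 182, 187], [145, 167, 177, 180, 182], [157, 171, 177, 180, 183]] [[202, 209, 200, 175, 143], [203, 207, 203, 178, 140], [191, 194, 185, 158, 123]]
[-25.5, -73.5, 129] [348.8 249.1] [[128, 143, 166, 168, 155], [126, 139, 149, 144, 136], [141, 148, 139, 133, 147]] [[196, 154, 115, 115, 151], [173, 132, 100, 115, 161], [133, 107, 98, 114, 148]]
[-25.5, -134.5, 118] [365.5 258. ] [[24, 25, 19, 25, 24], [21, 24, 28, 23, 20], [35, 27, 28, 22, 18]] [[200, 196, 183, 178, 169], [200, 204, 201, 194, 176], [181, 196, 203, 191, 149]]
[-25.5, -105, 123] [357.3 253.8] [[136, 124, 99, 57, 26], [133, 123, 98, 60, 29], [134, 124, 102, 60, 30]] [[227, 228, 227, 225, 225], [216, 223, 224, 225, 225], [184, 200, 214, 224, 226]]
```

The catch now lies outward, with bright pixels at its lowered place (365,258). Next: rise, open, come level with the knob, and straddle it from the front.

>>> arm_command([
  [[0,0,-0.065],[0,0,0.015]],
  [[0,0,-0.065],[0,0,0]],
  [[0,0,-0.065],[0,0,0]],
  [[0,0,-0.062],[0,0,0]],
  [[0,0.055,0],[0,0,0]],
  [[0,0.055,0],[0,0,0]],
  [[0,0.054,0],[0,0,0]],
  [[0,0,0],[0,0,0]],
  [[0,0,0],[0,0,0]],
], fingers=1)

```text
time: 38.5
eef_pos: [0.571, 0.0713, 0.2215]
orientation: [0.076, 0.997, -0.001, -0.001]
force: [0.7, 0.0, 0.0]
opening: 0.0857
grasp_force: 0.0
```

Run:
```python
from bar import *
plan([(-28,-55,222),(56,-55,222)],p[2]+np.pi/2)
```

```text
t 38.5 tcp press [-30.  -55.6 221.5] F [0.7 0.  0. ] open 0.0857 yhead 81.25794382373894
turn total [-0.004 -0.003 -0.   ] rows 1.0
shift total [-0.0066  0.0021 -0.0017] rows>= 1.0 world [0.573 0.072 0.222]
shift total [-0.28  0.    0.  ] rows>= 2.0 world [0.656 0.059 0.222]
```

>>> arm_command([
  [[-0.05,0,0],[0,0,0]],
  [[-0.06,0,0],[0,0,0]],
  [[-0.06,0,0],[0,0,0]],
  [[-0.06,0,0],[0,0,0]],
  [[-0.056,0,0],[0,0,0]],
  [[0,0,0],[0,0,0]],
  [[0,0,0],[0,0,0]],
  [[0,0,0],[0,0,0]],
])

```text
time: 39.5
eef_pos: [0.6555, 0.0583, 0.222]
orientation: [0.076, 0.997, -0.001, -0.001]
force: [-0.7, -0.3, 0.3]
opening: 0.0857
grasp_force: 0.0
```

>>> arm_command([
  [[0,0,0],[0,0,0]],
  [[0,0,0],[0,0,0]],
  [[0,0,0],[0,0,0]],
  [[0,0,0],[0,0,0]],
  [[0,0,0],[0,0,0]],
  [[0,0,0],[0,0,0]],
], fingers=-1, grip_force=50)

```text
time: 40.25
eef_pos: [0.6562, 0.0591, 0.2224]
orientation: [0.076, 0.997, -0.0, -0.0]
force: [0.1, 2.4, 2.6]
opening: 0.0351
grasp_force: 53.3
```

Run:
```python
from bar import *
plan([],p[2]+np.pi/2); print(robot.observe()["grasp_force"])
```

```text
t 40.25 tcp press [ 56.  -54.7 222.4] F [0.1 2.4 2.6] open 0.0351 yhead 81.25326716435085
turn total [-0.001 -0.001 -0.001] rows 1.0
53.2747757434845
```

The knob is pinched (35 mm against its 36). I'll pull along the arc.

>>> arm_command([
  [[0.025,0,-0.004],[0,0,0]],
  [[0.025,0,-0.0035],[0,0,0]],
  [[0.025,0,-0.0015],[0,0,0]],
  [[0.025,0,-0.001],[0,0,0]],
  [[0.025,0,0.001],[0,0,0]],
  [[0.025,0,0.0015],[0,0,0]],
  [[0.025,0,0.0035],[0,0,0]],
  [[0.025,0,0.004],[0,0,0]],
  [[0.024,0,0.006],[0,0,0]],
  [[0.024,0,0.0065],[0,0,0]],
  [[0.0235,0,0.008],[0,0,0]],
  [[0.0235,0,0.009],[0,0,0]],
  [[0,0,0],[0,0,0]],
  [[0,0,0],[0,0,0]],
])

```text
time: 42.0
eef_pos: [0.5721, 0.0724, 0.2158]
orientation: [0.077, 0.997, 0.0, 0.004]
force: [3.3, 1.8, 4.8]
opening: 0.0354
grasp_force: 53.8
```

Run:
```python
from bar import *
plan([(-45.7,-54.7,207)],p[2]+np.pi/2); print(robot.observe()["grasp_force"])
```

```text
t 42.0 tcp press [-29.1 -54.4 215.8] F [3.3 1.8 4.8] open 0.0354 yhead 81.21122708110325
turn total [ 0.002  0.015 -0.002] rows 1.0
shift total [ 0.0554 -0.001   0.0293] rows>= 1.0 world [0.556 0.075 0.207]
53.83614957332611
```

>>> arm_command([
  [[0.0225,0,0.0105],[0,0,0]],
  [[0.0225,0,0.0115],[0,0,0]],
  [[0.008,0,0.004],[0,0,0]],
  [[0.008,0,0.005],[0,0,0]],
  [[0,0,0],[0,0,0]],
  [[0,0,0],[0,0,0]],
  [[0,0,0],[0,0,0]],
  [[0,0,0],[0,0,0]],
])

```text
time: 43.0
eef_pos: [0.5551, 0.075, 0.2078]
orientation: [0.077, 0.997, 0.0, 0.005]
force: [2.3, 0.1, 10.5]
opening: 0.0355
grasp_force: 55.6
```

Run:
```python
from bar import *
plan([(-45.7,-54.7,207)],p[2]+np.pi/2); print(robot.observe()["grasp_force"])
```

```text
t 43.0 tcp press [-46.3 -54.4 207.8] F [ 2.3  0.1 10.5] open 0.0355 yhead 81.18617631058304
turn total [ 0.002  0.018 -0.003] rows 1.0
shift total [-0.0021 -0.0011  0.0026] rows>= 1.0 world [0.556 0.075 0.207]
55.56168615818024
```

>>> arm_command([
  [[0.012,0,0.003],[0,0,0]],
  [[0.012,0,0.003],[0,0,0]],
  [[0,0,0],[0,0,0]],
  [[0,0,0],[0,0,0]],
  [[0,0,0],[0,0,0]],
])

```text
time: 43.62
eef_pos: [0.5487, 0.076, 0.2045]
orientation: [0.077, 0.997, 0.001, 0.006]
force: [7.3, 2.9, 1.6]
opening: 0.0356
grasp_force: 54.5
```

Run:
```python
from bar import *
plan([],p[2]+np.pi/2); st=robot.observe(); print(st["grasp_force"],np.abs(st["joint_velocities"]).max())
n=shot(N=6); b=np.load("pics/n8.npy")
for nm,i in(("before",b),("now",n)):
    print(nm)
    for r in range(258,271): print(r,' '.join('%3d'%v for v in i[r,325:342]))
```

```text
t 43.625 tcp press [-52.7 -54.3 204.5] F [7.3 2.9 1.6] open 0.0356 yhead 81.19087963680273
turn total [ 0.005  0.021 -0.003] rows 1.0
54.49253439903259 0.0022857068537205354
before
258  33  53  66  77  85  89  92  94  98  99  99 103  99  93  90  91  92
259  56  72  82  89  90  90  91  91  86  80  84  94  95  91  89  90  89
260  75  85  90  91  90  92  94  95  87  78  85  99 100  94  91  91  90
261  86  90  91  90  91  96 104 106 101  92 100 112 111 105 104 101  94
262  89  92  92  94  98 105 115 123 119 109 115 126 128 128 130 124 111
263  90  93  95 101 110 119 135 147 138 128 129 136 139 141 144 142 136
264  93  95 105 112 122 134 157 169 155 137 135 140 143 143 144 147 157
265  99 106 114 123 130 140 159 168 150 133 135 146 153 150 153 167 189
266 110 118 125 132 137 141 147 147 134 129 143 168 183 178 184 203 222
267 120 127 132 138 139 140 140 137 129 134 158 186 199 201 208 221 227
268 129 135 137 139 140 139 140 139 136 139 158 176 182 192 201 214 224
269 134 138 139 140 139 140 140 141 139 140 146 153 154 162 178 202 223
270 137 138 139 139 140 141 140 141 140 139 139 139 142
[... 256 characters left out ...]
  92  96 103 113 120 124 125 127 121 110 105 102  95
262  90  89  92  94  99 105 114 121 122 121 127 135 135 130 131 124 112
263  91  91  96 102 110 118 125 129 123 112 116 134 142 142 143 141 134
264  93  97 103 112 122 128 135 135 123 103 107 130 142 143 144 148 154
265  98 106 114 123 131 137 138 137 122 106 119 146 157 151 154 167 188
266 109 117 125 132 137 140 140 134 123 122 149 180 187 180 183 203 221
267 120 126 134 138 140 140 139 136 128 135 168 197 204 203 208 221 228
268 129 133 138 139 139 140 139 138 135 141 161 182 185 191 201 214 223
269 135 138 139 139 140 141 141 140 139 140 146 154 155 163 177 203 224
270 137 138 138 140 140 141 141 142 140 140 139 139 141 152 171 201 224
```

The needle streak now reaches down to the ring at (334,265.8). I'll pull further until it clearly stops.

>>> arm_command([
  [[0.012,0,0.006],[0,0,0]],
  [[0.012,0,0.006],[0,0,0]],
  [[0,0,0],[0,0,0]],
  [[0,0,0],[0,0,0]],
  [[0,0,0],[0,0,0]],
])

```text
time: 44.55
eef_pos: [0.5482, 0.0762, 0.2038]
orientation: [0.077, 0.997, 0.002, 0.012]
force: [16.2, 1.5, 3.0]
opening: 0.0354
grasp_force: 54.6
```

Run:
```python
from bar import *
plan([],p[2]+np.pi/2); st=robot.observe(); print(st["grasp_force"])
n=shot(N=6); np.save("pics/n11.npy",n)
# lever/knob darkness map
k=s.proj(W(p,np.array([[-47,-55,252],[55,-55,267],[-47,-73,252],[25,-55,120],[-11,-61,186]])/1e3)); print(k.round(1))
c,r=np.round(k[0]).astype(int)
for q in range(r-14,r+26,2): print(q,' '.join('%3d'%v for v in n[q,c-18:c+26:2]))
```

```text
t 44.55 tcp press [-53.3 -54.2 203.8] F [16.2  1.5  3. ] open 0.0354 yhead 81.13978421145862
turn total [ 0.01   0.047 -0.004] rows 1.0
54.60616886615753
[[339.8 214.8]
 [358.6 197.9]
 [344.9 216.4]
 [352.8 243.2]
 [348.1 230. ]]
201 114 113 112 110 106 103  92  66  66  38  45  39  48  59  76  50  39  55 109 157 160 160
203 115 113 111 108 105 100  82 122 131  51  47  43  45  72 105  44  40  61 140 160 158 157
205 114 112 110 107 104  94  70 144 154  83  44  51  42  72  72  37  37  86 151 160 159 159
207 113 111 110 106 102  83  78 150 158 119  53  46  37  40  37  36  49 124 158 160 158 158
209 112 111 108 104  96  66  60 137 151 147  82  37  38  38  37  37  68 147 160 158 158 158
211 113 109 105 100  93  54  31  59  67  83  62  36  36  37  43  76 127 157 159 159 159 158
213 111 108 104  97  94  56  27  26  27  27  45  43  37  37  83 145 157 159 160 159 159 159
215 109 107 102  90  83  56  26  25  28  32  80  79  39  33  73 116 117 142 149 156 159 158
217 109 105 100  76  78  56  25  29  26  34  88  92  40  32  25  31  32  59  70 108 117 128
219 107 103  92  51  80  62  29  27  25  3
[... 269 characters left out ...]
 163 164 145 129 169 169 166 170 173 164 110  29  22  23
227  79  59  27  25  55 110 156 164 166 166 159 133 159 174 169 172 163 144 101  26  23  23
229  64  39  35  84 134 160 164 166 166 166 167 148 140 172 170 155 141 135  99  22  17  19
231  53  52 106 152 164 164 166 166 168 168 169 163 135 157 153 138 135 133  97  19  11  17
233  54 124 158 166 168 167 167 167 168 169 171 169 139 141 161 137 135 134  97  21  12  14
235  64 122 143 155 162 167 169 169 169 172 169 154 134 128 160 147 134 133  94  21  13  11
237  61  93 100 111 125 143 148 138 137 144 147 139 151 146 144 162 135 130  79  20  13  27
239  58  91  90  90  94 102 100  94  92  97 132 141 187 191 137 164 137 122  73  21  37 127
```

The lever is at its stop: a further 7 mm of command moved it only 0.6 mm and the force rose to 16 N. The catch is down and the needle is on the ring. Handing in.

```bash
python3 -c "
from station import robot
print(robot.sign_off())"
```

```text
the job is handed in; nothing more can be done
None
```

I handed the job in at about 45 s: the bar's mark is within about 1 mm of the needle line, the catch is flipped down, and the lever is held at its stop with the needle on the ring. While finding the tool height, the shut fingertips pressed on the bar at about 80 N for a moment.

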